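# Change a heating block over to the larger flask

### The arm

A 6-joint arm with a two-finger parallel gripper is mounted at the origin on a cart in front of the work surface, level with it; the furniture and walls round the work are solid. World frame = base frame: x ahead of the robot, y to its left, z up, the work surface at z = 0. Lengths are in m, angles in rad, forces in N, time in s.
With the tool pointing down it reaches from about 0.375 to 0.975 m from the base axis. Payload 3.8 kg.
Tool frame: the origin (TCP) lies midway between the tips of the shut fingers; the grasp point (between the pads) lies 19 mm behind it; z points along the fingers, y is the line along which they close (so a half turn about z gives the same grasp; the last joint's range is limited). The gripper opens to 85 mm and grips with 20 to 120 N. Pads are 22 mm wide; open, the fingers measure 114 mm over their backs; the gripper's body (76 mm by 85 mm) begins 54 mm behind the grasp point. The pads swing forward as they close: fully open they stand 13 mm farther back than shut.
Start: joints at [-1.315, 0.264, 1.604, -0, 1.274, -0.037], TCP at [0.195, -0.646, 0.21] pointing down, gripper open.
Joint ranges: [-2.63, 2.63], [-0.94, 2.18], [0.31, 2.57], [-1.31, 4.45], [0, 2.66], [-2.55, 2.55]. Speed limits (rad/s): [2.57, 2.57, 3.14, 3.14, 3.14, 3.14].

### API

Orientations are given as a rotation vector (axis times angle).
In Python, from workcell import status, read_camera, workorder, masks_of gives the robot as it stands.
- The arm moves only by the tool drive_tool, never from a script. Its argument "rows" is a list of rows, each a list of 7 numbers: the turn, a rotation vector about the tool's x, y, z in degrees, then the shift along the tool's x, y, z in m, then the opening, from 0 (shut) to 1 (fully open). In form: [[ax, ay, az, tx, ty, tz, claw], ...]. A call has 1 to 8 rows; each row shifts and turns the commanded pose from where the row before left it, along the tool's axes as they then stand; what a row does not reach is not made up. A row lasts 1/12 s, in which the tool goes at most 41.7 mm and 7.16 degrees, less where a joint would pass 70% of its speed; a pose out of reach is approached as far as the arm can. A call is refused whole if a number of a shift passes 0.0417 or a number of a turn 7.16, either way. A call with a gripper value outside its range is refused whole. The fingers move at their own pace and stop on an object; "force" is the grip in N (left out, the last holds). Time passes only in rows, so rows that do not move let the fingers close. It gives the time, the measured TCP pose, the force, the opening and the grip force at its end, in the units of the state.
- status.read_state(): the state, without advancing time (a new reading comes with each control period).
- read_camera(name): name is "scene" or "top"; returns a dict with "color" (480x640x3 uint8, red, green, blue), "intrinsics" (3x3 intrinsics, pixels), "D" ([k1, k2, p1, p2, k3] as OpenCV has them; the pictures are not rectified), "world_from_camera" (4x4, takes a point from camera to world coordinates). Camera axes: x right, y up, looking along -z (the intrinsics and any distortion apply to the point x, -y, -z); pixel columns grow to the right and rows downward; lengths in m; the calibration is good to about 2 mm. A picture is of the moment at which its call begins. There is no depth.
- workorder.finish_job(): hands the job in; it is judged then, once.
Trained networks look in a picture, given as the dict that the camera call returned (one of the last four; its "shot" number tells which), for a name from the list of things; names that differ only in an ending like _2 or _b are one class to them, and where a whole thing is asked for, a point or a joint stands for the part that bears it (a point fixed in the world has none). Each returns a list of dicts, best first, with "score" (0 to 1); they miss things now and then, are a little off and sometimes report something else, mostly with a low value. They report only what shows in the picture. A call takes as long as a camera call. They do not tell look-alikes from the thing itself.
- masks_of(picture, name): "mask" (480x640 bool, what is visible of it) and "bbox" ([left, top, right, bottom] in pixels, round what is visible of it).
The state is a dict: "time": time; "q": joint angles; "joint_vel": joint speeds; "joint_torque": joint torques, N m; "tool_pos": TCP position; "tcp_rot": TCP orientation; "wrist_force": force on the tool from outside, world axes, zero at the start; "torque": the same for the moment, N m; "width": opening from 0.0 (shut) to 1.0 (fully open); "grip_force": force on a finger pad.
Only numpy, scipy, OpenCV 4.12 (cv2) and the standard library are available. Lean on these libraries where they do the work, as an engineer would, in place of code of your own. Each camera call takes 0.05 s, during which the arm holds its last target. There are 200 camera calls.

### The job

Change the heating block on the hotplate over from the small round-bottomed flask to the large one. First stand the small flask upright on the empty cork ring, then lift out the small insert and after it the large insert, seating each fully home on the steel ring stand it fits; last, take the large flask from its cork ring and stand it upright in the empty bowl of the block. Neither flask may ever come down on the bare worktop, where it would roll.

Things in the scene. Friction and masses are not known exactly. Their poses are not given: they have to be found in the camera images.
- small_flask: the small clear-glass round-bottomed flask with a frosted neck, a white stirring bar on its bottom; at the start it stands on top of the stack, in the small insert. Bulb 30 mm in diameter; neck 16 mm in diameter, standing up along +z, its rim (19 mm) 47 mm above the bulb's centre. 30 g. Origin: centre of the bulb; z along the neck. Take it by the neck.
- large_flask: the large flask of the same kind; at the start it stands on the large cork ring. Bulb 52 mm in diameter; neck 22 mm in diameter, its rim (25 mm) 68 mm above the bulb's centre. 60 g. Origin: centre of the bulb; z along the neck.
- small_insert: small aluminium insert, a round cup with a grooved gripping collar; at the start its collar rests on the large insert's. Collar 50 mm across, 12 mm high; below it a body 38 mm across reaches 12 mm down, lower edge bevelled 4 mm. 90 g. Origin: on the axis at the collar's underside (the face it rests on), z up; the small flask's bulb centre starts 8 mm above it.
- large_insert: large aluminium insert of the same kind; at the start its collar rests on the block's flat top. Collar 64 mm across, 12 mm high; body below it 52 mm across, 12 mm deep, bevelled 4 mm. 160 g. Its cup, 41.6 mm wide, holds the small insert's body with 1.8 mm play. Origin: on the axis at the collar's underside, z up.
- small_cork: the small cork ring, empty at the start, fixed: 56 mm outside, hole 24 mm, 25 mm high. Origin: centre of its underside, on the worktop. The small flask's bulb rests in the hole with its centre about 34 mm above this origin.
- large_cork: the large cork ring, fixed: 84 mm outside, hole 40 mm, 30 mm high; the large flask stands on it at the start, bulb centre about 47 mm above this origin. Origin: centre of its underside, on the worktop.
- small_stand: the small dark steel ring on three short legs, fixed, for the small insert: ring 66 mm outside, hole 41.6 mm, top 28 mm above the worktop. Origin: on its axis, on the worktop. The small insert is home when its body hangs in the hole and its collar lies flat on the ring (insert origin 28 mm above this origin).
- large_stand: the large dark steel ring on three short legs, fixed, for the large insert: ring 80 mm outside, hole 55.6 mm, top 28 mm above the worktop. Origin: on its axis, on the worktop. The large insert is home when its body hangs in the hole and its collar lies flat on the ring (insert origin 28 mm above this origin).
- hotplate: slim white hotplate with the round dark-anodised heating block, fixed. Housing 126 mm wide, 38 mm high, from 112 mm before (-x) to 68 mm behind the origin; block 104 mm across, top 80 mm above the origin, bowl 55.6 mm wide. Origin: on the block's axis, on the worktop. Insert origins start 80 mm (large) and 92 mm (small) above it; the large flask's bulb centre ends 84 mm above it.
Things that resemble listed ones, but are neither listed nor needed, are in the scene too. Leave any green or purple look-alike of the large_insert alone. What is shaped like the small_insert but turquoise is not meant.

How it is judged:
By the outcome, as a careful person would: the job done as asked, in the order asked, and still so for the second after the job is handed in, with the robot touching nothing.
It also fails if it takes over 125 s, if anything falls off the work surface, if the arm or the gripper's body presses on something with over 40 N, if the wrist force passes 120 N, or if a joint passes its speed limit or range.

## Working session

There is one attempt and no reset: what is moved stays moved. The work goes in short steps, Python scripts to look and compute and a tool call to move; the robot and the scene stay as the last step left them, time stands still between calls to the robot, and variables do not carry over. Pictures are saved under pics/ and viewed, at most 14 in all, crops included, and the job is handed in when it is done.

Besides the shell and the picture viewer there is one more tool, called after "Call:" by a JSON object that holds its "api" and its "payload", one argument or row to a line. drive_tool: Moves the arm, as the interface text tells. Its arguments: {"type":"object","properties":{"rows":{"type":"array"},"force":{"type":"number"}},"required":["rows"]}

```bash
mkdir -p pics; ls; cat > h.py <<'E'
import numpy as np, cv2
from workcell import status, read_camera, workorder, masks_of
from scipy.spatial.transform import Rotation as R
def ray(p,uv):
    K=np.array(p["intrinsics"],float);D=np.array(p["D"],float)
    n=cv2.undistortPoints(np.array(uv,float).reshape(-1,1,2),K,D).reshape(-1,2)
    d=np.c_[n[:,0],-n[:,1],-np.ones(len(n))]
    T=np.array(p["world_from_camera"]);return T[:3,3],d@T[:3,:3].T
def at_z(p,uv,z):
    o,d=ray(p,uv);t=(z-o[2])/d[:,2];return o+t[:,None]*d
def proj(p,X):
    T=np.linalg.inv(np.array(p["world_from_camera"]));X=np.atleast_2d(X)@T[:3,:3].T+T[:3,3]
    X=X*[1,-1,-1]
    return cv2.projectPoints(X,np.zeros(3),np.zeros(3),np.array(p["intrinsics"],float),np.array(p["D"],float))[0].reshape(-1,2)
def save(p,n): cv2.imwrite("pics/"+n+".png",p["color"][:,:,::-1])
E
python3 - <<'E'
from h import *
print(status.read_state())
names="small_flask large_flask small_insert large_insert small_cork large_cork small_stand large_stand hotplate".split()
for c in("scene","top"):
    p=read_camera(c);save(p,c+"0");print(c,np.round(p["world_from_camera"],3).tolist(),np.round(p["intrinsics"],1).tolist())
    for n in names:
        for m in masks_of(p,n)[:4]:
            b=m["bbox"];print(n,round(m["score"],2),np.round(b).tolist(),int(m["mask"].sum()))
E
```

```text
pics
{'time': 0.0, 'q': array([-1.31492592e+00,  2.64752164e-01,  1.60542269e+00, -5.78232750e-05,
        1.27370597e+00, -3.68852212e-02]), 'joint_vel': array([-0.00052763, -0.00082817,  0.00060612, -0.00112706, -0.00030692,
       -0.00105611]), 'joint_torque': array([ 8.02717950e-04, -5.15109158e+01, -3.67320442e+01, -2.36697388e-04,
        1.30384389e-02, -1.23761447e-05]), 'tool_pos': array([ 0.19458343, -0.64550315,  0.20913647]), 'tcp_rot': array([-3.10574800e+00, -4.57914544e-01,  4.78710519e-04]), 'wrist_force': array([-0.04344896,  0.04337716,  0.09365331]), 'torque': array([-0.00182511,  0.01583364,  0.0103954 ]), 'grip_force': 0.0, 'width': 0.9981352905160645}
scene [[-0.601, 0.489, -0.632, -0.238], [-0.8, -0.362, 0.479, 0.627], [0.006, 0.794, 0.608, 0.825], [0.0, 0.0, 0.0, 1.0]] [[581.3, 0.0, 321.4], [0.0, 581.3, 236.1], [0.0, 0.0, 1.0]]
small_flask 0.58 [277.0, 225.0, 292.0, 248.0] 283
small_flask 0.58 [272.0, 238.0, 298.0, 254.0] 224
large_flask 0.96 [234.0, 300.0, 262.0, 345.0] 877
small_insert 0.7 [436.0, 234.0, 453.0, 249.0] 189
small_insert 0.57 [274.0, 238.0, 29
[... 539 characters left out ...]
]
small_flask 0.7 [260.0, 220.0, 273.0, 238.0] 258
large_flask 0.56 [170.0, 281.0, 200.0, 312.0] 603
small_insert 0.88 [438.0, 291.0, 463.0, 320.0] 571
small_insert 0.55 [255.0, 220.0, 282.0, 244.0] 307
large_insert 0.83 [324.0, 179.0, 352.0, 205.0] 689
large_insert 0.77 [249.0, 216.0, 287.0, 252.0] 374
large_insert 0.66 [325.0, 221.0, 356.0, 253.0] 828
small_cork 0.78 [372.0, 269.0, 403.0, 295.0] 591
small_cork 0.58 [252.0, 216.0, 286.0, 253.0] 386
large_cork 0.59 [166.0, 277.0, 211.0, 320.0] 832
small_stand 0.81 [375.0, 199.0, 410.0, 228.0] 593
large_stand 0.81 [162.0, 193.0, 197.0, 232.0] 666
large_stand 0.16 [170.0, 283.0, 199.0, 313.0] 590
hotplate 0.73 [237.0, 201.0, 304.0, 306.0] 5062
```

```bash
python3 - <<'E'
import cv2
a=cv2.imread("pics/top0.png")[150:350,130:490];cv2.imwrite("pics/top0c.png",cv2.resize(a,(800,444),interpolation=cv2.INTER_CUBIC))
a=cv2.imread("pics/scene0.png")[180:390,140:500];cv2.imwrite("pics/scene0c.png",cv2.resize(a,(800,467),interpolation=cv2.INTER_CUBIC))
E
```

```text
(no output)
```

View pics/top0c.png

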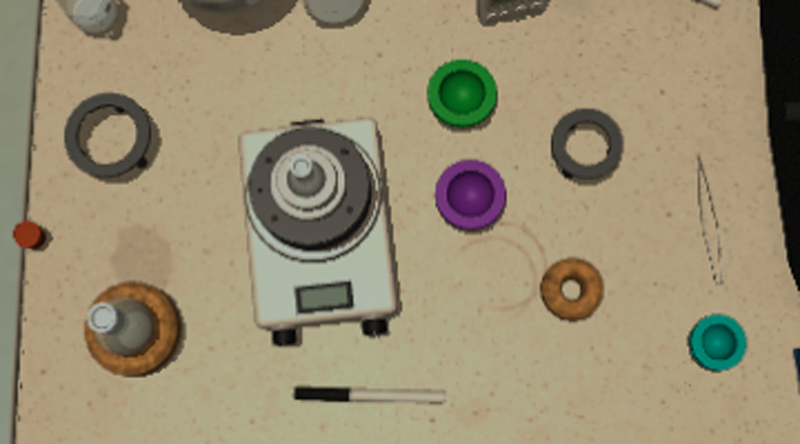

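View pics/scene0c.png

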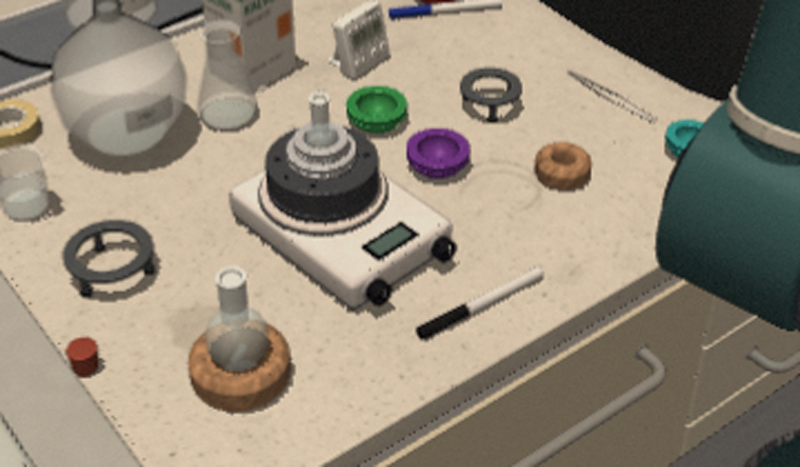

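The pictures show the block stack at top-crop (305,180), the large flask on its cork at (130,325), the small cork at (570,288), the large stand at (110,135) and the small stand at (587,145). The green, purple and turquoise look-alikes lie apart from these, on the right.

```bash
cat > fit.py <<'E'
from h import *
from scipy.optimize import minimize
S=6
def poly(p,x,y,c):
    a=np.linspace(0,2*np.pi,60);P=np.vstack([np.c_[x+r*np.cos(a),y+r*np.sin(a),0*a+z] for r,z in c])
    return cv2.convexHull(((proj(p,P)+.5)*S).astype(np.float32)).astype(np.int32)
def fit(p,mask,circ,z0,hull=False):
    """xy whose solid-of-revolution silhouette best overlaps the mask"""
    m=mask.astype(np.uint8)
    cs=cv2.findContours(m,cv2.RETR_EXTERNAL,cv2.CHAIN_APPROX_NONE)[0]
    c=max(cs,key=len) if not hull else cv2.convexHull(np.vstack(cs))
    m=cv2.drawContours(np.zeros((480,640),np.uint8),[c],-1,1,-1)
    ys,xs=np.nonzero(m);l,t,r,b=xs.min()-8,ys.min()-8,xs.max()+9,ys.max()+9
    M=cv2.resize(m[t:b,l:r]*255,None,fx=S,fy=S,interpolation=cv2.INTER_LINEAR)>127
    g=at_z(p,[[xs.mean(),ys.mean()]],z0)[0]
    def cost(v):
        q=poly(p,v[0],v[1],circ)-np.array([l*S,t*S],np.int32)
        A=cv2.fillPoly(np.zeros(M.shape,np.uint8),[q],1)>0
        return -(A&M).sum()/(A|M).sum()
    r=minimize(cost,g[:2],method="Nelder-Mead",options=dict(initial_simplex=g[:2]+np.array([[0,0],[.01,0],[0,.01]]),xatol=1e-4))
    return r.x,-r.fun
E
cat > m1.py <<'E'
from fit import *
T=[("large_stand",[(.040,.028),(.040,.022)],.025,0),("small_stand",[(.033,.028),(.033,.022)],.025,0),
("small_cork",[(.028,.018),(.028,.008),(.021,.025)],.012,0),("large_cork",[(.042,.022),(.042,.010),(.033,.03)],.015,1),
("large_insert",[(.032,.092),(.032,.080)],.086,1),("small_insert",[(.025,.104),(.025,.092)],.1,1)]
for c in("top","scene"):
    p=read_camera(c)
    for n,circ,z,h in T:
        for m in masks_of(p,n):
            if m["mask"].sum()<100: continue
            x,i=fit(p,m["mask"],circ,z,h);print(c,n,round(m["score"],2),np.round(m["bbox"]).tolist(),np.round(x,4),round(i,3))
    for n in("small_flask","large_flask"):
        for m in masks_of(p,n):
            ys,xs=np.nonzero(m["mask"]);t=ys<=ys.min()+5
            print(c,n,round(m["score"],2),m["bbox"],np.round(at_z(p,[[xs[t].mean(),ys.min()+4]],.147 if n[0]=="s" else .115),3))
E
python3 m1.py
```

```text
top large_stand 0.81 [162.0, 192.0, 200.0, 233.0] [0.6042 0.3205] 0.933
top small_stand 0.96 [379.0, 199.0, 411.0, 229.0] [ 0.5919 -0.1181] 0.937
top small_cork 0.56 [373.0, 267.0, 405.0, 292.0] [ 0.4616 -0.1004] 0.919
top large_cork 0.91 [168.0, 278.0, 212.0, 321.0] [0.4271 0.2922] 0.966
top large_insert 0.76 [325.0, 178.0, 354.0, 208.0] [ 0.6229 -0.0023] 0.874
top large_insert 0.75 [326.0, 219.0, 357.0, 255.0] [ 0.5318 -0.0072] 0.901
top large_insert 0.53 [250.0, 217.0, 286.0, 252.0] [0.5416 0.1295] 0.937
top small_insert 0.95 [440.0, 292.0, 460.0, 320.0] [ 0.4047 -0.2059] 0.818
top small_flask 0.7 [259.8, 220.1, 273.0, 238.5] [[0.544 0.129 0.147]]
top large_flask 0.98 [169.6, 284.3, 196.6, 309.4] [[0.435 0.277 0.115]]
scene large_stand 0.62 [171.0, 280.0, 210.0, 311.0] [0.6021 0.3225] 0.922
scene small_stand 0.52 [350.0, 210.0, 373.0, 236.0] [ 0.592  -0.1158] 0.881
scene small_cork 0.68 [382.0, 244.0, 403.0, 268.0] [ 0.459  -0.1007] 0.903
scene large_cork 0.59 [225.0, 327.0, 272.0, 368.0] [0.4203 0.2934] 0.919
scene large_insert 0.83 [322.0, 238.0, 354.0, 259.0] [0.4805 0.0452] 0.83
scene large_insert 0.82 [268.0, 246.0, 303.0, 263.0] [0.5424 0.1315] 0.73
scene large_insert 0.8 [294.0, 219.0, 323.0, 243.0] [0.5651 0.0492] 0.884
scene small_insert 0.81 [273.0, 236.0, 296.0, 253.0] [0.5423 0.1298] 0.9
scene small_insert 0.67 [441.0, 236.0, 456.0, 248.0] [ 0.3611 -0.1391] 0.448
scene small_flask 0.51 [277.0, 223.2, 290.0, 246.0] [[0.537 0.133 0.147]]
scene large_flask 0.65 [234.3, 298.2, 266.0, 344.9] [[0.425 0.292 0.115]]
```

```bash
cat > m2.py <<'E'
from fit import *
T=[("large_stand",[(.040,.028),(.040,.022)],.025,0,(.603,.321)),("small_stand",[(.033,.028),(.033,.022)],.025,0,(.592,-.117)),
("small_cork",[(.028,.018),(.028,.008),(.021,.025)],.012,0,(.460,-.1)),("large_cork",[(.042,.022),(.042,.010),(.033,.03)],.015,1,(.425,.292)),
("large_insert",[(.032,.092),(.032,.080)],.086,1,(.542,.130)),("small_insert",[(.025,.104),(.025,.092)],.1,1,(.542,.13))]
for c in("top","scene"):
    acc={}
    for k in range(6):
        p=read_camera(c)
        for n,circ,z,h,g in T:
            for m in masks_of(p,n):
                if m["mask"].sum()<100: continue
                x,i=fit(p,m["mask"],circ,z,h)
                if np.hypot(*(x-g))<.03 and i>.7: acc.setdefault(n,[]).append(x)
    im=cv2.resize(p["color"][:,:,::-1],None,fx=S,fy=S,interpolation=cv2.INTER_CUBIC)
    for n,circ,z,h,g in T:
        if n not in acc: continue
        x=np.median(acc[n],0);print(c,n,len(acc[n]),np.round(x,4),np.round(np.std(acc[n],0),4))
        cv2.polylines(im,[poly(p,*x,circ)],True,(0,255,0) if "cork" not in n else (255,0,255),1)
    cen=[poly(p,g[0],g[1],circ).reshape(-1,2).mean(0).astype(int) for n,circ,z,h,g in T]
    H=160;tiles=[im[v-H:v+H,u-H:u+H][:, :266] if 0 else cv2.resize(im[v-H:v+H,u-H:u+H],(260,260)) for u,v in cen]
    cv2.imwrite(f"pics/fit_{c}.png",np.vstack([np.hstack(tiles[:3]),np.hstack(tiles[3:])]))
E
python3 m2.py
```

```text
top large_stand 6 [0.6045 0.3216] [0.0006 0.0003]
top small_stand 6 [ 0.592  -0.1181] [0.0004 0.0002]
top small_cork 6 [ 0.4606 -0.1007] [0.0003 0.0006]
top large_cork 6 [0.427  0.2922] [0.0003 0.0006]
top large_insert 4 [0.5429 0.1298] [0.0015 0.0002]
top small_insert 6 [0.5429 0.1301] [0.0003 0.0004]
scene large_stand 5 [0.6023 0.3225] [0.0007 0.0003]
scene small_stand 5 [ 0.5908 -0.1168] [0.0011 0.001 ]
scene small_cork 6 [ 0.4582 -0.0989] [0.0009 0.0005]
scene large_cork 5 [0.4221 0.2945] [0.001  0.0004]
scene large_insert 5 [0.5412 0.1301] [0.0011 0.0008]
scene small_insert 6 [0.5412 0.13  ] [0.0008 0.0006]
```

View pics/fit_top.png

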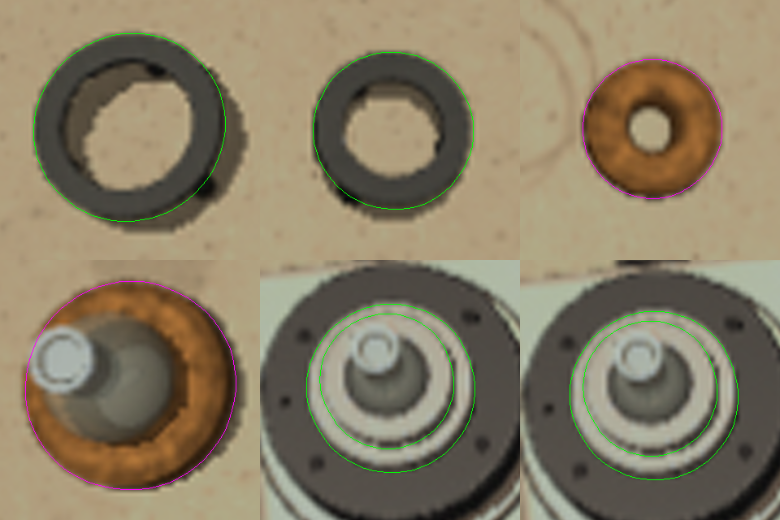

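View pics/fit_scene.png

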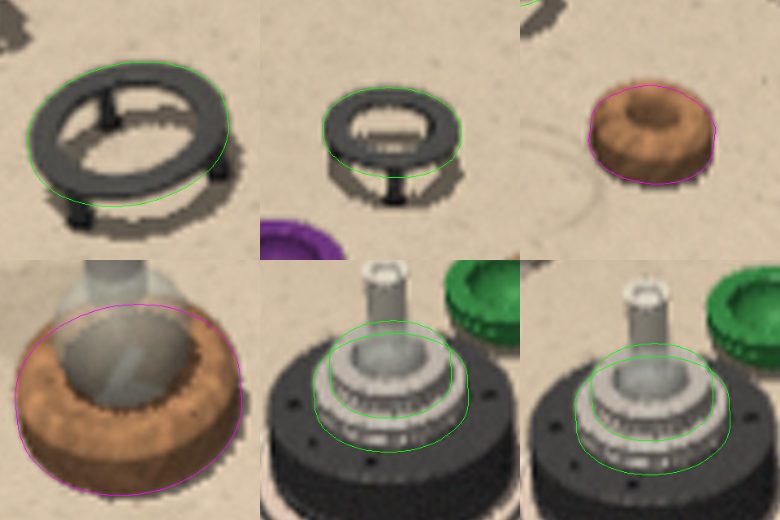

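The outlines match in both cameras to about 1–2 mm. Next I turn the tool to the world axes and travel to the stack.

Call:
{"api": "drive_tool", "payload": {
  "rows": [
    [0,0,5.6,0,0,0,1],
    [0,0,5.6,0,0,0,1],
    [0,0,5.57,0,0,0,1],
    [0,0,0,0.0174,-0.0388,0,1],
    [0,0,0,0.0174,-0.0388,0,1],
    [0,0,0,0.0174,-0.0388,0,1],
    [0,0,0,0.0174,-0.0388,0,1],
    [0,0,0,0.0174,-0.0388,0,1]
  ],
  "force": 25
}}

```text
time: 6.77
tool_pos: [0.2804, -0.4545, 0.2104]
tcp_rot: [3.142, -0.001, 0.0]
wrist_force: [0.2, 0.3, 0.7]
width: 0.999
grip_force: 0.0
```

Call:
{"api": "drive_tool", "payload": {
  "rows": [
    [0,0,0,0.0174,-0.0388,0,0.8],
    [0,0,0,0.0174,-0.0388,0,0.6],
    [0,0,0,0.0174,-0.0388,0,0.6],
    [0,0,0,0.0174,-0.0388,0,0.6],
    [0,0,0,0.0174,-0.0388,0,0.6],
    [0,0,0,0.0174,-0.0388,0,0.6],
    [0,0,0,0.0174,-0.0388,0,0.6],
    [0,0,0,0.0174,-0.0388,0,0.6]
  ]
}}

```text
time: 7.43
tool_pos: [0.4169, -0.1502, 0.211]
tcp_rot: [3.141, -0.0, 0.002]
wrist_force: [0.4, 0.4, -1.0]
width: 0.603
grip_force: 0.0
```

Call:
{"api": "drive_tool", "payload": {
  "rows": [
    [0,0,0,0.0174,-0.0388,0,0.6],
    [0,0,0,0.0174,-0.0388,0,0.6],
    [0,0,0,0.0174,-0.0388,0,0.6],
    [0,0,0,0.0174,-0.0388,0,0.6],
    [0,0,0,0.0174,-0.0388,0,0.6],
    [0,0,0,0,0,0,0.6]
  ]
}}

```text
time: 7.93
tool_pos: [0.504, 0.0444, 0.211]
tcp_rot: [-3.138, -0.009, -0.004]
wrist_force: [1.3, 0.4, 0.2]
width: 0.598
grip_force: 0.0
```

```bash
python3 - <<'E'
from h import *
s=status.read_state();print(s["time"],s["tool_pos"],s["q"],R.from_rotvec(s["tcp_rot"]).as_matrix().round(4).tolist())
E
```

```text
7.9333 [0.50400127 0.04443731 0.21100124] [ 0.03622756 -0.06138521  1.95945534  0.00359536  1.24083183  1.59989186] [[1.0, 0.006, 0.0026], [0.006, -1.0, 0.0035], [0.0026, -0.0035, -1.0]]
```

Call:
{"api": "drive_tool", "payload": {
  "rows": [
    [0,0,0,0.012,-0.028,0,0.6],
    [0,0,0,0.012,-0.028,0,0.6],
    [0,0,0,0.012,-0.028,0,0.6],
    [0,0,0,0,0,0,0.6],
    [0,0,0,0,0,0,0.6]
  ]
}}

```text
time: 8.35
tool_pos: [0.5378, 0.1229, 0.2104]
tcp_rot: [3.141, 0.004, -0.001]
wrist_force: [-0.7, -0.3, 0.4]
width: 0.601
grip_force: 0.0
```

Call:
{"api": "drive_tool", "payload": {
  "rows": [
    [0,0,0,0.004,-0.007,0.02,0.6],
    [0,0,0,0,0,0.025,0.5],
    [0,0,0,0,0,0.025,0.5],
    [0,0,0,0,0,0.024,0.5],
    [0,0,0,0,0,0,0.5],
    [0,0,0,0,0,0,0.5]
  ]
}}

```text
time: 8.85
tool_pos: [0.5398, 0.1276, 0.1152]
tcp_rot: [3.14, -0.002, -0.006]
wrist_force: [-0.3, -0.0, -0.0]
width: 0.5
grip_force: 0.0
```

```bash
python3 - <<'E'
from h import *
a=read_camera("scene");b=read_camera("top")
print(status.read_state()["tool_pos"])
f=lambda p,r:cv2.resize(p["color"][r[1]:r[3],r[0]:r[2],::-1],(400,400),interpolation=cv2.INTER_CUBIC)
cv2.imwrite("pics/g1.png",np.hstack([f(a,(235,180,335,280)),f(b,(215,180,315,280))]))
E
```

```text
[0.54260655 0.12849773 0.11816609]
```

View pics/g1.png

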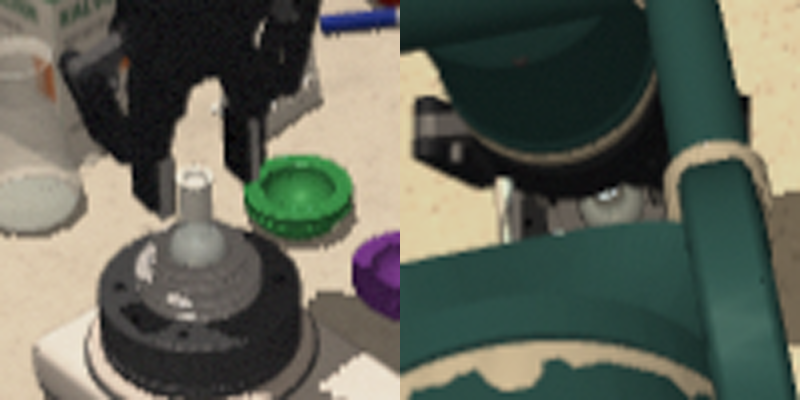

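The fingers straddle the neck in both views, with the tip midpoint at about (200,195) and the rim at (193,170) in the scene crop. I go 5 mm lower and close.

Call:
{"api": "drive_tool", "payload": {
  "rows": [
    [0,0,0,0,-0.001,0.005,0.5],
    [0,0,0,0,0,0,0.35],
    [0,0,0,0,0,0,0.2],
    [0,0,0,0,0,0,0.15],
    [0,0,0,0,0,0,0.1],
    [0,0,0,0,0,0,0.1],
    [0,0,0,0,0,0,0.1],
    [0,0,0,0,0,0,0.1]
  ]
}}

```text
time: 9.62
tool_pos: [0.5423, 0.1301, 0.1122]
tcp_rot: [-3.142, -0.0, -0.002]
wrist_force: [0.5, -0.7, 4.9]
width: 0.172
grip_force: 24.5
```

```bash
python3 - <<'E'
from h import *
s=status.read_state();print(s)
a=read_camera("scene")
f=lambda p,r:cv2.resize(p["color"][r[1]:r[3],r[0]:r[2],::-1],(500,500),interpolation=cv2.INTER_CUBIC)
cv2.imwrite("pics/g2.png",f(a,(235,180,335,280)))
E
```

```text
{'time': 9.6167, 'q': array([ 1.91004300e-01,  1.25262716e-01,  1.95844228e+00, -2.25691262e-04,
        1.05652981e+00,  1.76169241e+00]), 'joint_vel': array([-7.32090680e-05,  3.00857076e-04,  5.70963375e-04,  7.90224581e-04,
       -2.48069060e-03, -1.46339908e-04]), 'joint_torque': array([ 5.52274045e-01, -3.81154311e+01, -3.14429426e+01,  3.13568981e-01,
       -8.47594603e-02,  7.75403532e-04]), 'tool_pos': array([0.54227699, 0.13014295, 0.11222681]), 'tcp_rot': array([-3.14152719e+00, -3.44152899e-04, -2.15268082e-03]), 'wrist_force': array([ 0.52044439, -0.69214709,  4.87744146]), 'torque': array([-0.22425693,  0.0187342 ,  0.01510604]), 'grip_force': 24.52691227197647, 'width': 0.17225209276192027}
```

View pics/g2.png

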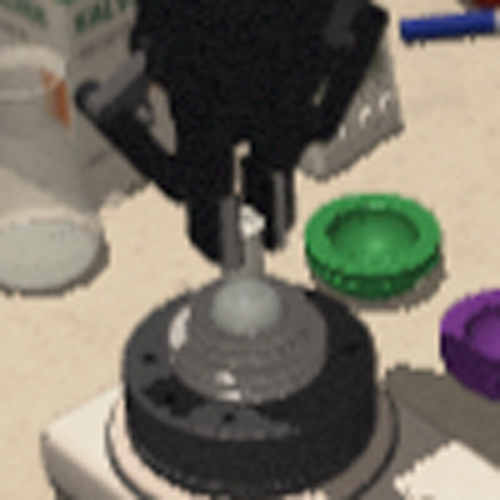

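The neck is held (14.6 mm opening reading, 25 N), with the fingers closed on it at (250,220) in the crop. I lift it and carry it to the small cork ring.

Call:
{"api": "drive_tool", "payload": {
  "rows": [
    [0,0,0,0,0,-0.01,0.1],
    [0,0,0,0,0,-0.025,0.1],
    [0,0,0,0,0,-0.03,0.1],
    [0,0,0,0,0,-0.01,0.1],
    [0,0,0,-0.0106,0.029,0,0.1],
    [0,0,0,-0.0106,0.029,0,0.1],
    [0,0,0,-0.0106,0.029,0,0.1],
    [0,0,0,-0.0106,0.029,0,0.1]
  ]
}}

```text
time: 10.33
tool_pos: [0.4982, 0.0134, 0.1861]
tcp_rot: [-3.141, -0.002, 0.001]
wrist_force: [0.8, -0.1, -0.8]
width: 0.17
grip_force: 24.5
```

Call:
{"api": "drive_tool", "payload": {
  "rows": [
    [0,0,0,-0.0106,0.029,0,0.1],
    [0,0,0,-0.0106,0.029,0.02,0.1],
    [0,0,0,-0.0106,0.029,0.03,0.1],
    [0,0,0,-0.0083,0.027,0.03,0.1],
    [0,0,0,0,0,0.03,0.1],
    [0,0,0,0,0,0.005,0.1],
    [0,0,0,0,0,0,0.1],
    [0,0,0,0,0,0,0.1]
  ]
}}

```text
time: 11.0
tool_pos: [0.46, -0.0985, 0.073]
tcp_rot: [-3.141, -0.001, -0.0]
wrist_force: [0.1, 0.2, -0.0]
width: 0.174
grip_force: 24.5
```

```bash
python3 - <<'E'
from h import *
s=status.read_state();print(s["time"],s["tool_pos"],s["width"],s["wrist_force"])
a=read_camera("scene");b=read_camera("top")
f=lambda p,r:cv2.resize(p["color"][r[1]:r[3],r[0]:r[2],::-1],(400,400),interpolation=cv2.INTER_CUBIC)
cv2.imwrite("pics/g3.png",np.hstack([f(a,(350,190,430,270)),f(b,(350,240,430,320))]))
E
```

```text
11.0 [ 0.45995459 -0.09853643  0.07301758] 0.17357797721391785 [ 0.05673341  0.16964046 -0.03431787]
```

View pics/g3.png

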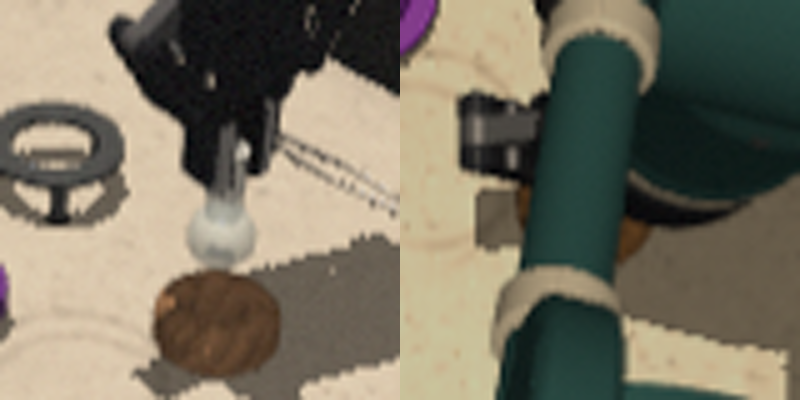

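```bash
python3 - <<'E'
from h import *
a=read_camera("scene")
print(proj(a,[[.46,-.0985,.061],[.46,-.0985,.064],[.465,-.0985,.061],[.46,-.0935,.061]]))
E
```

```text
[[393.94886786 237.19235423]
 [394.06261408 236.08786731]
 [392.37475694 236.0576863 ]
 [392.22764835 238.03550141]]
```

Bulb seen at (394.2,237) against (393.9,237.2) predicted, so the scene camera and robot frame agree. I lower it onto the ring.

Call:
{"api": "drive_tool", "payload": {
  "rows": [
    [0,0,0,0,0.001,0.01,0.1],
    [0,0,0,0,0,0.01,0.1],
    [0,0,0,0,0,0.004,0.1],
    [0,0,0,0,0,0.002,0.1],
    [0,0,0,0,0,0,0.1],
    [0,0,0,0,0,0,0.1]
  ]
}}

```text
time: 11.65
tool_pos: [0.4593, -0.0999, 0.0462]
tcp_rot: [-3.141, -0.0, 0.001]
wrist_force: [0.7, -0.3, -0.8]
width: 0.172
grip_force: 24.5
```

Call:
{"api": "drive_tool", "payload": {
  "rows": [
    [0,0,0,0,0,0.001,0.1],
    [0,0,0,0,0,0,0.1],
    [0,0,0,0,0,0,0.1]
  ]
}}

```text
time: 11.9
tool_pos: [0.4596, -0.1001, 0.0456]
tcp_rot: [3.141, 0.0, 0.0]
wrist_force: [0.6, -1.0, 0.9]
width: 0.171
grip_force: 24.7
```

Call:
{"api": "drive_tool", "payload": {
  "rows": [
    [0,0,0,0,0,0.001,0.1],
    [0,0,0,0,0,0,0.1],
    [0,0,0,0,0,0,0.1]
  ]
}}

```text
time: 12.15
tool_pos: [0.4601, -0.1003, 0.0451]
tcp_rot: [3.141, 0.0, 0.002]
wrist_force: [-0.7, -1.8, 4.4]
width: 0.169
grip_force: 25.0
```

Call:
{"api": "drive_tool", "payload": {
  "rows": [
    [0,0,0,0,0,0,0.2],
    [0,0,0,0,0,0,0.3],
    [0,0,0,0,0,0,0.5],
    [0,0,0,0,0,0,0.5],
    [0,0,0,0,0,-0.01,0.5],
    [0,0,0,0,0,-0.03,0.5],
    [0,0,0,0,0,-0.04,0.5],
    [0,0,0,0,0,-0.04,0.5]
  ]
}}

```text
time: 12.82
tool_pos: [0.458, -0.0995, 0.1651]
tcp_rot: [-3.141, -0.0, 0.005]
wrist_force: [2.1, -1.3, 0.5]
width: 0.501
grip_force: 0.0
```

Call:
{"api": "drive_tool", "payload": {
  "rows": [
    [0,0,0,0.0103,-0.0288,0,0.8],
    [0,0,0,0.0103,-0.0288,0,0.8],
    [0,0,0,0.0103,-0.0288,0,0.8],
    [0,0,0,0.0103,-0.0288,0,0.8],
    [0,0,0,0.0103,-0.0288,0,0.8],
    [0,0,0,0.0103,-0.0288,0,0.8],
    [0,0,0,0.0103,-0.0288,0,0.8],
    [0,0,0,0.0103,-0.0288,0,0.8]
  ]
}}

```text
time: 13.48
tool_pos: [0.5421, 0.132, 0.1652]
tcp_rot: [-3.141, -0.0, -0.001]
wrist_force: [-0.0, 0.3, 0.2]
width: 0.8
grip_force: 0.0
```

```bash
cat > m3.py <<'E'
from fit import *
s=status.read_state();print(s["time"],s["tool_pos"],s["width"])
p=read_camera("scene")
for n,c in (("small_flask",(392,242)),("small_insert",(285,245))):
    for m in masks_of(p,n): print(n,m["score"],m["bbox"],m["mask"].sum())
q=proj(p,[[.4595,-.0999,.034],[.4595,-.0999,.081],[.542,.13,.092]]);print(q)
f=lambda p,r:cv2.resize(p["color"][r[1]:r[3],r[0]:r[2],::-1],(400,400),interpolation=cv2.INTER_CUBIC)
cv2.imwrite("pics/g4.png",np.hstack([f(p,(355,190,435,270)),f(p,(240,180,330,270))]))
E
python3 m3.py
```

```text
13.4833 [0.54210905 0.13204876 0.16517911] 0.7995335569887307
small_flask 0.75 [386.9, 228.7, 399.8, 253.4] 205
small_insert 0.73 [273.4, 235.4, 298.1, 255.1] 394
small_insert 0.53 [441.0, 234.5, 459.9, 251.9] 303
[[393.57143877 246.86694301]
 [395.35867187 229.64665266]
 [284.16564796 246.14348646]]
```

View pics/g4.png

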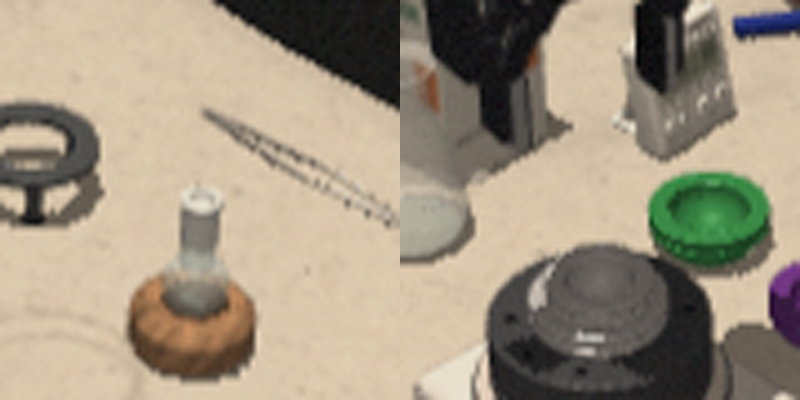

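The small flask stands upright in its cork, rim at about (203,195) in the crop. Next the small insert: I part-close, then feel down for the large collar's top.

Call:
{"api": "drive_tool", "payload": {
  "rows": [
    [0,0,0,0,0.002,0.02,0.66],
    [0,0,0,0,0,0.02,0.66],
    [0,0,0,0,0,0.02,0.66],
    [0,0,0,0,0,0.005,0.66],
    [0,0,0,0,0,0.005,0.66],
    [0,0,0,0,0,0,0.66],
    [0,0,0,0,0,0,0.66]
  ]
}}

```text
time: 14.22
tool_pos: [0.5425, 0.1281, 0.0954]
tcp_rot: [-3.141, 0.001, -0.002]
wrist_force: [-0.6, 0.3, -0.1]
width: 0.659
grip_force: 0.0
```

Call:
{"api": "drive_tool", "payload": {
  "rows": [
    [0,0,0,0,0,0.002,0.66],
    [0,0,0,0,0,0,0.66],
    [0,0,0,0,0,0,0.66]
  ]
}}

```text
time: 14.47
tool_pos: [0.5425, 0.1285, 0.0933]
tcp_rot: [-3.141, -0.0, -0.002]
wrist_force: [0.1, 0.7, 0.1]
width: 0.66
grip_force: 0.0
```

Call:
{"api": "drive_tool", "payload": {
  "rows": [
    [0,0,0,0,0,0.002,0.66],
    [0,0,0,0,0,0,0.66],
    [0,0,0,0,0,0,0.66]
  ]
}}

```text
time: 14.72
tool_pos: [0.5418, 0.1285, 0.0904]
tcp_rot: [3.142, 0.0, -0.0]
wrist_force: [-0.3, -0.2, 0.8]
width: 0.666
grip_force: 0.0
```

Call:
{"api": "drive_tool", "payload": {
  "rows": [
    [0,0,0,0,0,0.0015,0.66],
    [0,0,0,0,0,0,0.66],
    [0,0,0,0,0,0,0.66]
  ]
}}

```text
time: 14.97
tool_pos: [0.5417, 0.1284, 0.0888]
tcp_rot: [3.142, 0.0, -0.001]
wrist_force: [0.0, -0.1, -0.2]
width: 0.661
grip_force: 0.0
```

Call:
{"api": "drive_tool", "payload": {
  "rows": [
    [0,0,0,0,-0.0013,0.0012,0.66],
    [0,0,0,0,0,0,0.66],
    [0,0,0,0,0,0,0.66]
  ]
}}

```text
time: 15.22
tool_pos: [0.5418, 0.1298, 0.0876]
tcp_rot: [3.142, 0.0, -0.0]
wrist_force: [0.2, 0.1, 0.1]
width: 0.659
grip_force: 0.0
```

Call:
{"api": "drive_tool", "payload": {
  "rows": [
    [0,0,0,0,0,0.001,0.66],
    [0,0,0,0,0,0,0.66],
    [0,0,0,0,0,0,0.66]
  ]
}}

```text
time: 15.47
tool_pos: [0.5418, 0.1298, 0.0867]
tcp_rot: [3.142, 0.0, -0.0]
wrist_force: [-0.2, -0.6, 0.7]
width: 0.659
grip_force: 0.0
```

```bash
python3 - <<'E'
from h import *
s=status.read_state();print(s["time"],s["tool_pos"],s["wrist_force"])
p=read_camera("scene")
f=lambda p,r:cv2.resize(p["color"][r[1]:r[3],r[0]:r[2],::-1],(600,600),interpolation=cv2.INTER_CUBIC)
cv2.imwrite("pics/g5.png",f(p,(250,200,320,270)))
E
```

```text
15.4667 [0.54181663 0.12975315 0.08667401] [-0.2348066  -0.60724462  0.7360944 ]
```

View pics/g5.png

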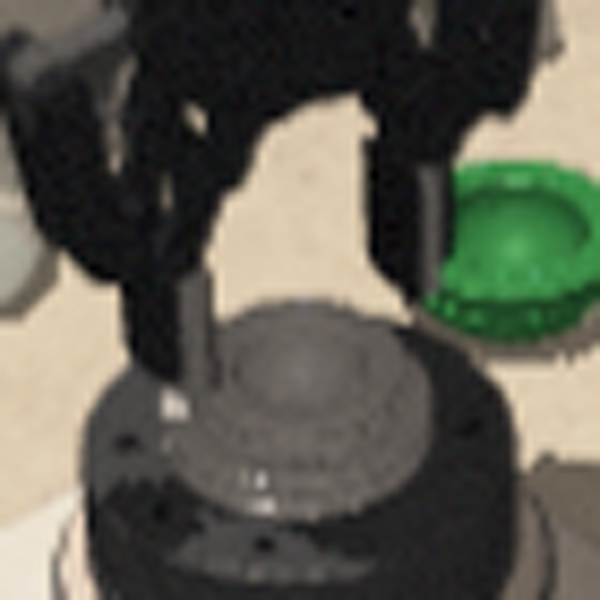

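```bash
python3 - <<'E'
from h import *
p=read_camera("scene")
for s in(1,-1):
  for x in(-.011,.011):
    for z in(.089,.093,.097): print(s,x,z,((proj(p,[[.542+x,.13+s*.028,z]])[0]-[250,200])*600/70).round())
E
```

```text
1 -0.011 0.089 [220. 474.]
1 -0.011 0.093 [219. 461.]
1 -0.011 0.097 [218. 447.]
1 0.011 0.089 [168. 426.]
1 0.011 0.093 [167. 413.]
1 0.011 0.097 [167. 400.]
-1 -0.011 0.089 [417. 385.]
-1 -0.011 0.093 [417. 372.]
-1 -0.011 0.097 [416. 358.]
-1 0.011 0.089 [364. 339.]
-1 0.011 0.093 [364. 326.]
-1 0.011 0.097 [363. 313.]
```

The view puts the finger tips at about the small collar's top (crop (205,395), z≈0.107), higher than the numbers suggest, so I keep going down in small steps.

Call:
{"api": "drive_tool", "payload": {
  "rows": [
    [0,0,0,0,0,0.003,0.66],
    [0,0,0,0,0,0,0.66],
    [0,0,0,0,0,0,0.66]
  ]
}}

```text
time: 15.82
tool_pos: [0.5416, 0.1296, 0.0834]
tcp_rot: [3.141, 0.0, -0.001]
wrist_force: [0.4, -0.1, -0.1]
width: 0.659
grip_force: 0.0
```

Call:
{"api": "drive_tool", "payload": {
  "rows": [
    [0,0,0,0,0,0.002,0.66],
    [0,0,0,0,0,0,0.66],
    [0,0,0,0,0,0,0.66]
  ]
}}

```text
time: 16.07
tool_pos: [0.5417, 0.1297, 0.0816]
tcp_rot: [3.142, 0.0, -0.0]
wrist_force: [-0.1, -0.7, -0.4]
width: 0.664
grip_force: 0.0
```

```bash
python3 - <<'E'
from h import *
s=status.read_state();print(s["time"],s["tool_pos"],s["wrist_force"])
p=read_camera("scene")
f=lambda p,r:cv2.resize(p["color"][r[1]:r[3],r[0]:r[2],::-1],(600,600),interpolation=cv2.INTER_CUBIC)
im=f(p,(250,200,320,270)).copy()
a=np.linspace(0,6.28,60)
for r,z in((.025,.104),(.025,.092),(.032,.092)):
    q=(proj(p,np.c_[.542+r*np.cos(a),.13+r*np.sin(a),0*a+z])+.5-[250,200])*600/70
    cv2.polylines(im,[q.astype(np.int32)],True,(0,255,255),1)
cv2.imwrite("pics/g6.png",im)
E
```

```text
16.0667 [0.54173872 0.12971763 0.08155982] [-0.09955559 -0.67708047 -0.40438503]
```

View pics/g6.png

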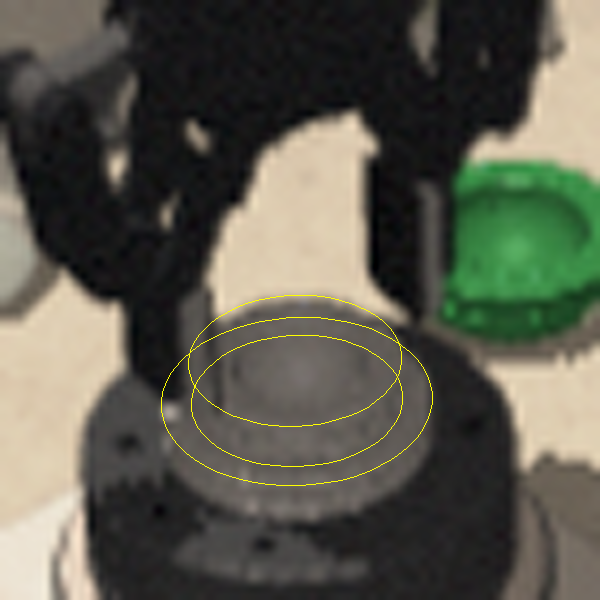

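Call:
{"api": "drive_tool", "payload": {
  "rows": [
    [0,0,0,0,0,0.002,0.66],
    [0,0,0,0,0,0,0.66],
    [0,0,0,0,0,0.002,0.66],
    [0,0,0,0,0,0,0.66],
    [0,0,0,0,0,0,0.66]
  ]
}}

```text
time: 16.53
tool_pos: [0.5417, 0.1297, 0.0775]
tcp_rot: [3.142, 0.0, -0.001]
wrist_force: [-0.2, -0.2, 1.3]
width: 0.66
grip_force: 0.0
```

Call:
{"api": "drive_tool", "payload": {
  "rows": [
    [0,0,0,0,0,0.002,0.66],
    [0,0,0,0,0,0,0.66],
    [0,0,0,0,0,0,0.66]
  ]
}}

```text
time: 16.78
tool_pos: [0.5417, 0.1297, 0.0756]
tcp_rot: [3.142, 0.0, -0.001]
wrist_force: [0.4, 0.4, -0.3]
width: 0.662
grip_force: 0.0
```

Call:
{"api": "drive_tool", "payload": {
  "rows": [
    [0,0,0,0,0,0.001,0.66],
    [0,0,0,0,0,0,0.66],
    [0,0,0,0,0,0,0.66]
  ]
}}

```text
time: 17.03
tool_pos: [0.5418, 0.1297, 0.0747]
tcp_rot: [3.142, 0.0, -0.0]
wrist_force: [-0.1, -0.7, -0.1]
width: 0.658
grip_force: 0.0
```

```bash
python3 - <<'E'
from h import *
s=status.read_state();print(s["time"],s["tool_pos"],s["wrist_force"])
p=read_camera("scene")
for y in(.138,.122): 
    for x in (-.011,.011): print([((proj(p,[[.542+x,y,z]])[0]-[235,180])*5).round() for z in(.112,.122,.132)])
f=lambda p,r:cv2.resize(p["color"][r[1]:r[3],r[0]:r[2],::-1],(600,600),interpolation=cv2.INTER_CUBIC)
cv2.imwrite("pics/g7.png",f(p,(250,200,320,270)))
E
```

```text
17.0333 [0.54180923 0.12971548 0.07466784] [-0.09401162 -0.71972293 -0.14966329]
[array([243., 313.]), array([242., 293.]), array([241., 273.])]
[array([212., 285.]), array([211., 266.]), array([210., 246.])]
[array([276., 298.]), array([276., 278.]), array([275., 258.])]
[array([245., 271.]), array([245., 251.]), array([244., 231.])]
```

View pics/g7.png

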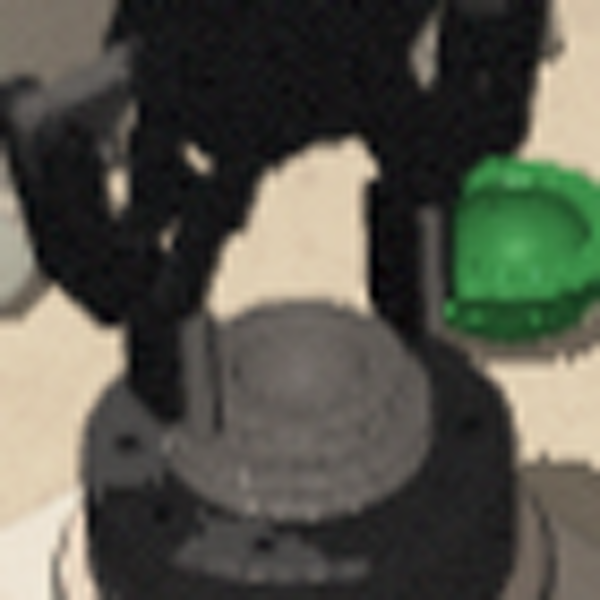

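Tips now show at about z=0.100 (left pad bottom (218,435)), overlapping the collar by about 4 mm. I need about 5 mm more.

Call:
{"api": "drive_tool", "payload": {
  "rows": [
    [0,0,0,0,0,0.0015,0.66],
    [0,0,0,0,0,0,0.66],
    [0,0,0,0,0,0.0015,0.66],
    [0,0,0,0,0,0,0.66],
    [0,0,0,0,0,0,0.66]
  ]
}}

```text
time: 17.5
tool_pos: [0.5417, 0.1297, 0.0716]
tcp_rot: [3.142, 0.0, -0.001]
wrist_force: [-0.8, -0.2, 0.1]
width: 0.656
grip_force: 0.0
```

Call:
{"api": "drive_tool", "payload": {
  "rows": [
    [0,0,0,0,0,0.001,0.66],
    [0,0,0,0,0,0,0.66],
    [0,0,0,0,0,0,0.66]
  ]
}}

```text
time: 17.75
tool_pos: [0.5418, 0.1298, 0.0707]
tcp_rot: [3.142, 0.0, -0.0]
wrist_force: [0.9, 0.3, 0.4]
width: 0.658
grip_force: 0.0
```

Call:
{"api": "drive_tool", "payload": {
  "rows": [
    [0,0,0,0,0,0.001,0.66],
    [0,0,0,0,0,0,0.66],
    [0,0,0,0,0,0,0.66]
  ]
}}

```text
time: 18.0
tool_pos: [0.5418, 0.1297, 0.0697]
tcp_rot: [3.142, 0.0, -0.0]
wrist_force: [0.6, 0.4, 0.5]
width: 0.662
grip_force: 0.0
```

Call:
{"api": "drive_tool", "payload": {
  "rows": [
    [0,0,0,0,0,0,0.62],
    [0,0,0,0,0,0,0.58],
    [0,0,0,0,0,0,0.52],
    [0,0,0,0,0,0,0.5],
    [0,0,0,0,0,0,0.5],
    [0,0,0,0,0,0,0.5],
    [0,0,0,0,0,0,0.5]
  ],
  "force": 40
}}

```text
time: 18.58
tool_pos: [0.542, 0.1297, 0.0702]
tcp_rot: [-3.142, -0.0, -0.0]
wrist_force: [-2.2, -0.5, 5.1]
width: 0.564
grip_force: 40.9
```

```bash
python3 - <<'E'
from h import *
s=status.read_state();print(s["time"],s["tool_pos"],s["wrist_force"],s["torque"])
p=read_camera("scene")
f=lambda p,r:cv2.resize(p["color"][r[1]:r[3],r[0]:r[2],::-1],(600,600),interpolation=cv2.INTER_CUBIC)
cv2.imwrite("pics/g8.png",f(p,(250,200,320,270)))
E
```

```text
18.5833 [0.54195291 0.12974497 0.07024689] [-2.21733084 -0.47570211  5.07724046] [-0.12690187  0.40312141 -0.01424292]
```

View pics/g8.png

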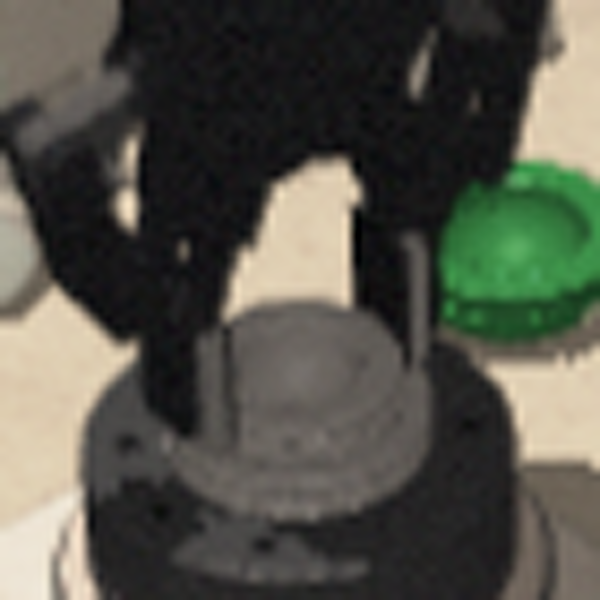

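Both pads sit on the small collar ((215,440) and (415,365)), 48 mm opening reading at 41 N. I lift it and carry it to above the small stand.

Call:
{"api": "drive_tool", "payload": {
  "rows": [
    [0,0,0,0,0,-0.004,0.5],
    [0,0,0,0,0,-0.008,0.5],
    [0,0,0,0,0,-0.012,0.5],
    [0,0,0,0,0,-0.02,0.5],
    [0,0,0,0,0,-0.02,0.5],
    [0,0,0,0,0,-0.006,0.5],
    [0,0,0,0,0,0,0.5]
  ]
}}

```text
time: 19.22
tool_pos: [0.5442, 0.1302, 0.143]
tcp_rot: [-3.14, -0.0, -0.009]
wrist_force: [0.8, -0.2, -1.7]
width: 0.563
grip_force: 41.5
```

Call:
{"api": "drive_tool", "payload": {
  "rows": [
    [0,0,0,0.0044,0.0225,0,0.5],
    [0,0,0,0.005,0.025,0,0.5],
    [0,0,0,0.005,0.025,0,0.5],
    [0,0,0,0.005,0.025,0,0.5],
    [0,0,0,0.005,0.025,0,0.5],
    [0,0,0,0.005,0.025,0,0.5],
    [0,0,0,0.005,0.025,0,0.5],
    [0,0,0,0.005,0.025,0,0.5]
  ]
}}

```text
time: 19.88
tool_pos: [0.5805, -0.0688, 0.1383]
tcp_rot: [-3.141, -0.0, 0.003]
wrist_force: [0.0, -1.4, -1.5]
width: 0.567
grip_force: 41.5
```

Call:
{"api": "drive_tool", "payload": {
  "rows": [
    [0,0,0,0.005,0.025,0.02,0.5],
    [0,0,0,0.005,0.025,0.03,0.5],
    [0,0,0,0,0,0.03,0.5],
    [0,0,0,0,0,0.02,0.5],
    [0,0,0,0,0,0,0.5],
    [0,0,0,0,0,0,0.5]
  ]
}}

```text
time: 20.38
tool_pos: [0.5889, -0.1173, 0.0373]
tcp_rot: [-3.14, 0.0, 0.008]
wrist_force: [0.8, 0.5, -0.3]
width: 0.567
grip_force: 41.7
```

```bash
cat > m4.py <<'E'
from fit import *
s=status.read_state();z=s["tool_pos"][2]+.0218;print(s["time"],s["tool_pos"],s["width"],z)
acc={"i":[], "l":[]}
for k in range(3):
    p=read_camera("scene")
    for m in masks_of(p,"small_insert"):
        x,i=fit(p,m["mask"],[(.025,z+.012),(.025,z),(.019,z-.008),(.015,z-.012)],z,1);print("si",round(m["score"],2),np.round(m["bbox"]),x.round(4),round(i,2))
for m in masks_of(p,"large_insert"):
    x,i=fit(p,m["mask"],[(.032,.092),(.032,.080)],.086,1);print("li",round(m["score"],2),np.round(m["bbox"]),x.round(4),round(i,2))
E
python3 m4.py
```

```text
20.3833 [ 0.58891194 -0.1173273   0.037263  ] 0.5667528643206696 0.0590629988105042
si 0.68 [438. 230. 458. 250.] [ 0.3757 -0.1809] 0.71
si 0.53 [357. 197. 372. 213.] [ 0.5869 -0.1181] 0.72
si 0.69 [440. 233. 459. 254.] [ 0.3717 -0.1776] 0.84
si 0.61 [359. 197. 375. 214.] [ 0.5936 -0.1233] 0.82
si 0.25 [231. 297. 264. 346.] [0.4108 0.3002] 0.61
si 0.56 [438. 234. 459. 251.] [ 0.3733 -0.1784] 0.81
si 0.5 [358. 199. 371. 213.] [ 0.5958 -0.1215] 0.61
li 0.97 [320. 234. 354. 262.] [0.4797 0.0441] 0.83
li 0.78 [267. 238. 303. 263.] [0.542  0.1297] 0.97
li 0.62 [293. 218. 323. 242.] [0.5685 0.0491] 0.77
```

Call:
{"api": "drive_tool", "payload": {
  "rows": [
    [0,0,0,0,0,0.008,0.5],
    [0,0,0,0,0,0,0.5],
    [0,0,0,0,0,0,0.5]
  ]
}}

```text
time: 20.98
tool_pos: [0.5906, -0.1175, 0.0311]
tcp_rot: [-3.141, -0.0, 0.002]
wrist_force: [-0.0, 0.5, -0.1]
width: 0.562
grip_force: 41.7
```

Call:
{"api": "drive_tool", "payload": {
  "rows": [
    [0,0,0,0.0006,0,0.005,0.5],
    [0,0,0,0,0,0.004,0.5],
    [0,0,0,0,0,0.002,0.5],
    [0,0,0,0,0,0,0.5],
    [0,0,0,0,0,0,0.5]
  ]
}}

```text
time: 21.4
tool_pos: [0.5916, -0.1177, 0.0203]
tcp_rot: [-3.141, -0.0, 0.001]
wrist_force: [-0.4, -0.4, -0.7]
width: 0.566
grip_force: 41.7
```

Call:
{"api": "drive_tool", "payload": {
  "rows": [
    [0,0,0,0,0,0.002,0.5],
    [0,0,0,0,0,0.001,0.5],
    [0,0,0,0,0,0,0.5]
  ]
}}

```text
time: 21.65
tool_pos: [0.5918, -0.1178, 0.0175]
tcp_rot: [-3.142, -0.0, 0.0]
wrist_force: [-1.6, -0.6, -0.8]
width: 0.561
grip_force: 41.7
```

Call:
{"api": "drive_tool", "payload": {
  "rows": [
    [0,0,0,0,0,0.002,0.5],
    [0,0,0,0,0,0.001,0.5],
    [0,0,0,0,0,0,0.5]
  ]
}}

```text
time: 21.9
tool_pos: [0.5917, -0.1177, 0.0145]
tcp_rot: [-3.141, -0.0, 0.001]
wrist_force: [-1.2, 0.2, -1.1]
width: 0.563
grip_force: 41.7
```

Call:
{"api": "drive_tool", "payload": {
  "rows": [
    [0,0,0,0,0,0.002,0.5],
    [0,0,0,0,0,0.001,0.5],
    [0,0,0,0,0,0,0.5]
  ]
}}

```text
time: 22.15
tool_pos: [0.5916, -0.1177, 0.0114]
tcp_rot: [-3.141, -0.0, 0.001]
wrist_force: [0.0, -0.1, -1.3]
width: 0.568
grip_force: 41.7
```

Call:
{"api": "drive_tool", "payload": {
  "rows": [
    [0,0,0,0,0,0.002,0.5],
    [0,0,0,0,0,0.001,0.5],
    [0,0,0,0,0,0,0.5]
  ]
}}

```text
time: 22.4
tool_pos: [0.5916, -0.1177, 0.0084]
tcp_rot: [-3.141, -0.0, 0.001]
wrist_force: [0.5, -0.3, -1.4]
width: 0.564
grip_force: 41.7
```

Call:
{"api": "drive_tool", "payload": {
  "rows": [
    [0,0,0,0,0,0.001,0.5],
    [0,0,0,0,0,0.001,0.5],
    [0,0,0,0,0,0,0.5]
  ]
}}

```text
time: 22.65
tool_pos: [0.5917, -0.1177, 0.0065]
tcp_rot: [-3.141, -0.0, 0.001]
wrist_force: [-0.6, -0.9, -0.5]
width: 0.565
grip_force: 41.7
```

Home is expected at about 0.0062. I feel for the ring.

Call:
{"api": "drive_tool", "payload": {
  "rows": [
    [0,0,0,0,0,0.001,0.5],
    [0,0,0,0,0,0,0.5],
    [0,0,0,0,0,0,0.5]
  ]
}}

```text
time: 22.9
tool_pos: [0.5919, -0.1178, 0.0063]
tcp_rot: [3.142, 0.0, -0.0]
wrist_force: [-2.2, 0.3, 4.7]
width: 0.567
grip_force: 42.1
```

Call:
{"api": "drive_tool", "payload": {
  "rows": [
    [0,0,0,0,0,0.0005,0.5],
    [0,0,0,0,0,0,0.5],
    [0,0,0,0,0,0,0.5]
  ]
}}

```text
time: 23.15
tool_pos: [0.5919, -0.1178, 0.0063]
tcp_rot: [3.142, 0.0, -0.0]
wrist_force: [-4.0, 0.8, 8.6]
width: 0.566
grip_force: 42.4
```

Seated: z stopped at 0.0063 with the force rising. I release and go back over the block.

Call:
{"api": "drive_tool", "payload": {
  "rows": [
    [0,0,0,0,0,-0.001,0.6],
    [0,0,0,0,0,0,0.68],
    [0,0,0,0,0,0,0.75],
    [0,0,0,0,0,0,0.75],
    [0,0,0,0,0,-0.01,0.75],
    [0,0,0,0,0,-0.03,0.75],
    [0,0,0,0,0,-0.04,0.75],
    [0,0,0,0,0,-0.04,0.75]
  ]
}}

```text
time: 23.82
tool_pos: [0.5905, -0.1175, 0.1266]
tcp_rot: [-3.141, -0.0, 0.005]
wrist_force: [0.2, 0.3, 0.7]
width: 0.747
grip_force: 0.0
```

Call:
{"api": "drive_tool", "payload": {
  "rows": [
    [0,0,0,-0.005,-0.025,0,0.84],
    [0,0,0,-0.005,-0.025,0,0.84],
    [0,0,0,-0.005,-0.025,0,0.84],
    [0,0,0,-0.005,-0.025,0,0.84],
    [0,0,0,-0.005,-0.025,0,0.84],
    [0,0,0,-0.005,-0.025,0,0.84],
    [0,0,0,-0.005,-0.025,0,0.84],
    [0,0,0,-0.005,-0.025,0,0.84]
  ]
}}

```text
time: 24.48
tool_pos: [0.5517, 0.0834, 0.127]
tcp_rot: [-3.142, 0.0, -0.001]
wrist_force: [1.1, -0.6, 0.9]
width: 0.839
grip_force: 0.0
```

Call:
{"api": "drive_tool", "payload": {
  "rows": [
    [0,0,0,-0.005,-0.025,0,0.84],
    [0,0,0,-0.005,-0.023,0,0.84],
    [0,0,0,0,0,0,0.84],
    [0,0,0,0,0,0,0.84]
  ]
}}

```text
time: 24.82
tool_pos: [0.5418, 0.1313, 0.1269]
tcp_rot: [3.142, 0.004, 0.001]
wrist_force: [-0.3, 0.8, 0.1]
width: 0.841
grip_force: 0.0
```

```bash
python3 - <<'E'
from fit import *
s=status.read_state();print(s["time"],s["tool_pos"],s["width"])
def go(c,n,circ,z,g):
    for m in masks_of(p,n):
        if m["mask"].sum()<80: continue
        x,i=fit(p,m["mask"],circ,z,1)
        if np.hypot(*(x-g))<.04: print(c,n,round(m["score"],2),x.round(4),round(i,2))
for c in("scene","top"):
  for k in range(2):
    p=read_camera(c)
    go(c,"small_insert",[(.025,.04),(.025,.028)],.034,(.5914,-.1175))
    go(c,"large_insert",[(.032,.092),(.032,.080)],.086,(.542,.13))
E
```

```text
24.8167 [0.5417525  0.13128533 0.12685321] 0.8410758532498186
scene small_insert 0.76 [ 0.5918 -0.1185] 0.83
scene large_insert 0.96 [0.5421 0.1293] 0.94
scene small_insert 0.67 [ 0.5906 -0.1165] 0.9
scene large_insert 0.73 [0.5426 0.1299] 0.95
top small_insert 0.62 [ 0.5915 -0.1179] 0.95
top large_insert 0.56 [0.5637 0.1389] 0.39
top small_insert 0.96 [ 0.5921 -0.1176] 0.95
top large_insert 0.6 [0.5624 0.1378] 0.41
```

The small insert is confirmed on its stand. I descend on the large insert.

Call:
{"api": "drive_tool", "payload": {
  "rows": [
    [0,0,0,0,0,0.02,0.84],
    [0,0,0,0,0,0.02,0.84],
    [0,0,0,0,0,0.015,0.84],
    [0,0,0,0,0,0.005,0.84],
    [0,0,0,0,0,0.003,0.84],
    [0,0,0,0,0,0,0.84],
    [0,0,0,0,0,0,0.84]
  ]
}}

```text
time: 26.0
tool_pos: [0.5426, 0.1304, 0.0641]
tcp_rot: [-3.141, -0.0, -0.002]
wrist_force: [1.0, -0.5, -0.1]
width: 0.841
grip_force: 0.0
```

Call:
{"api": "drive_tool", "payload": {
  "rows": [
    [0,0,0,0,0,0.002,0.82],
    [0,0,0,0,0,0,0.82],
    [0,0,0,0,0,0.001,0.82],
    [0,0,0,0,0,0,0.82]
  ]
}}

```text
time: 26.33
tool_pos: [0.5421, 0.1303, 0.0606]
tcp_rot: [-3.141, -0.0, -0.001]
wrist_force: [-0.1, -0.6, 0.7]
width: 0.82
grip_force: 0.0
```

Call:
{"api": "drive_tool", "payload": {
  "rows": [
    [0,0,0,0,0,0.001,0.8],
    [0,0,0,0,0,0,0.8],
    [0,0,0,0,0,0.001,0.8],
    [0,0,0,0,0,0,0.8]
  ]
}}

```text
time: 26.67
tool_pos: [0.5417, 0.1302, 0.0581]
tcp_rot: [3.142, 0.0, -0.0]
wrist_force: [0.1, 0.2, 0.5]
width: 0.8
grip_force: 0.0
```

Call:
{"api": "drive_tool", "payload": {
  "rows": [
    [0,0,0,0,0,0,0.77],
    [0,0,0,0,0,0,0.74],
    [0,0,0,0,0,0,0.7],
    [0,0,0,0,0,0,0.66],
    [0,0,0,0,0,0,0.66],
    [0,0,0,0,0,0,0.66],
    [0,0,0,0,0,0,0.66]
  ],
  "force": 50
}}

```text
time: 27.25
tool_pos: [0.5419, 0.1299, 0.0591]
tcp_rot: [3.141, 0.0, -0.0]
wrist_force: [-2.7, -2.7, 5.4]
width: 0.719
grip_force: 52.6
```

```bash
python3 - <<'E'
from h import *
s=status.read_state();print(s["time"],s["tool_pos"],s["wrist_force"],s["torque"])
p=read_camera("scene")
f=lambda p,r:cv2.resize(p["color"][r[1]:r[3],r[0]:r[2],::-1],(600,600),interpolation=cv2.INTER_CUBIC)
cv2.imwrite("pics/g9.png",f(p,(250,200,320,270)))
E
```

```text
27.25 [0.54189599 0.1299454  0.05912086] [-2.69404599 -2.69971099  5.35090712] [-0.3820236   0.47429949 -0.02228537]
```

View pics/g9.png

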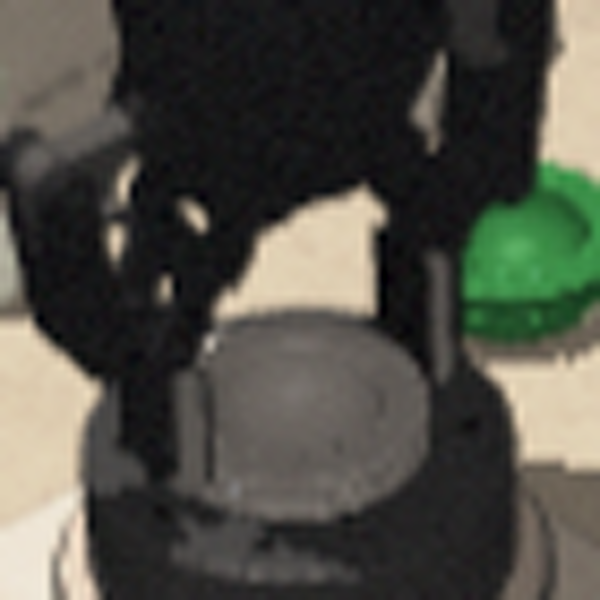

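The pads hold the collar ((190,480) and (440,380)), 61 mm opening reading at 53 N. I lift it and carry it to the large stand.

Call:
{"api": "drive_tool", "payload": {
  "rows": [
    [0,0,0,0,0,-0.004,0.66],
    [0,0,0,0,0,-0.008,0.66],
    [0,0,0,0,0,-0.012,0.66],
    [0,0,0,0,0,-0.02,0.66],
    [0,0,0,0,0,-0.02,0.66],
    [0,0,0,0,0,-0.006,0.66],
    [0,0,0,0,0,0,0.66]
  ]
}}

```text
time: 27.88
tool_pos: [0.5442, 0.1308, 0.1315]
tcp_rot: [-3.14, -0.0, -0.009]
wrist_force: [-0.9, 0.8, -1.6]
width: 0.712
grip_force: 54.7
```

Call:
{"api": "drive_tool", "payload": {
  "rows": [
    [0,0,0,0.0076,-0.024,0,0.66],
    [0,0,0,0.0076,-0.024,0,0.66],
    [0,0,0,0.0076,-0.024,0,0.66],
    [0,0,0,0.0076,-0.024,0,0.66],
    [0,0,0,0.0076,-0.024,0,0.66],
    [0,0,0,0.0076,-0.024,0,0.66],
    [0,0,0,0.0076,-0.024,0,0.66],
    [0,0,0,0.0076,-0.024,0,0.66]
  ]
}}

```text
time: 28.55
tool_pos: [0.6019, 0.3231, 0.1264]
tcp_rot: [3.14, 0.0, -0.004]
wrist_force: [0.0, -0.5, -1.9]
width: 0.713
grip_force: 54.8
```

Call:
{"api": "drive_tool", "payload": {
  "rows": [
    [0,0,0,0,0,0.03,0.66],
    [0,0,0,0,0,0.03,0.66],
    [0,0,0,0,0,0.02,0.66],
    [0,0,0,0,0,0.015,0.66],
    [0,0,0,0,0,0,0.66],
    [0,0,0,0,0,0,0.66],
    [0,0,0,0,0,0,0.66]
  ]
}}

```text
time: 29.13
tool_pos: [0.6037, 0.3226, 0.0344]
tcp_rot: [-3.141, 0.0, -0.003]
wrist_force: [0.4, 0.6, -1.3]
width: 0.713
grip_force: 55.0
```

Call:
{"api": "drive_tool", "payload": {
  "rows": [
    [0,0,0,0,0,0.007,0.66],
    [0,0,0,0,0,0.004,0.66],
    [0,0,0,0,0,0.002,0.66],
    [0,0,0,0,0,0,0.66],
    [0,0,0,0,0,0,0.66]
  ]
}}

```text
time: 29.55
tool_pos: [0.6026, 0.3222, 0.0203]
tcp_rot: [-3.142, -0.0, -0.0]
wrist_force: [0.9, 0.1, -2.5]
width: 0.717
grip_force: 55.0
```

Call:
{"api": "drive_tool", "payload": {
  "rows": [
    [0,0,0,0,0,0.002,0.66],
    [0,0,0,0,0,0.001,0.66],
    [0,0,0,0,0,0,0.66]
  ]
}}

```text
time: 29.8
tool_pos: [0.6025, 0.3221, 0.017]
tcp_rot: [3.141, 0.0, -0.001]
wrist_force: [0.4, -1.2, -1.8]
width: 0.713
grip_force: 55.0
```

Call:
{"api": "drive_tool", "payload": {
  "rows": [
    [0,0,0,0,0,0.002,0.66],
    [0,0,0,0,0,0.001,0.66],
    [0,0,0,0,0,0,0.66]
  ]
}}

```text
time: 30.05
tool_pos: [0.6024, 0.3221, 0.0138]
tcp_rot: [3.141, 0.0, -0.001]
wrist_force: [-0.3, 0.4, -1.3]
width: 0.713
grip_force: 55.0
```

Call:
{"api": "drive_tool", "payload": {
  "rows": [
    [0,0,0,0,0,0.002,0.66],
    [0,0,0,0,0,0.001,0.66],
    [0,0,0,0,0,0,0.66]
  ]
}}

```text
time: 30.3
tool_pos: [0.6024, 0.3221, 0.0108]
tcp_rot: [3.141, 0.0, -0.001]
wrist_force: [0.5, -0.9, -1.9]
width: 0.715
grip_force: 55.0
```

Call:
{"api": "drive_tool", "payload": {
  "rows": [
    [0,0,0,0,0,0.002,0.66],
    [0,0,0,0,0,0,0.66],
    [0,0,0,0,0,0,0.66]
  ]
}}

```text
time: 30.55
tool_pos: [0.6025, 0.3222, 0.009]
tcp_rot: [3.141, 0.0, -0.001]
wrist_force: [0.4, 0.5, -1.4]
width: 0.719
grip_force: 55.0
```

Call:
{"api": "drive_tool", "payload": {
  "rows": [
    [0,0,0,0,0,0.001,0.66],
    [0,0,0,0,0,0,0.66],
    [0,0,0,0,0,0,0.66]
  ]
}}

```text
time: 30.8
tool_pos: [0.6026, 0.3222, 0.0082]
tcp_rot: [3.142, 0.0, -0.0]
wrist_force: [1.2, -0.9, -1.5]
width: 0.713
grip_force: 55.0
```

Call:
{"api": "drive_tool", "payload": {
  "rows": [
    [0,0,0,0,0,0.001,0.66],
    [0,0,0,0,0,0,0.66],
    [0,0,0,0,0,0,0.66]
  ]
}}

```text
time: 31.05
tool_pos: [0.6028, 0.3223, 0.0074]
tcp_rot: [-3.141, -0.0, -0.0]
wrist_force: [-0.1, -0.4, -1.6]
width: 0.719
grip_force: 55.0
```

Call:
{"api": "drive_tool", "payload": {
  "rows": [
    [0,0,0,0,0,0.001,0.66],
    [0,0,0,0,0,0,0.66],
    [0,0,0,0,0,0,0.66]
  ]
}}

```text
time: 31.3
tool_pos: [0.6028, 0.3223, 0.0072]
tcp_rot: [-3.142, -0.0, -0.0]
wrist_force: [-2.1, -1.5, 5.9]
width: 0.713
grip_force: 55.7
```

Call:
{"api": "drive_tool", "payload": {
  "rows": [
    [0,0,0,0,0,0.0006,0.66],
    [0,0,0,0,0,0,0.66],
    [0,0,0,0,0,0,0.66]
  ]
}}

```text
time: 31.55
tool_pos: [0.6028, 0.3224, 0.0072]
tcp_rot: [-3.141, -0.0, -0.001]
wrist_force: [-4.4, -0.9, 7.6]
width: 0.711
grip_force: 56.0
```

Seated: z held at 0.0072 with 6–8 N. I release, then head for the large flask.

Call:
{"api": "drive_tool", "payload": {
  "rows": [
    [0,0,0,0,0,-0.001,0.74],
    [0,0,0,0,0,0,0.8],
    [0,0,0,0,0,0,0.84],
    [0,0,0,0,0,0,0.84],
    [0,0,0,0,0,-0.01,0.84],
    [0,0,0,0,0,-0.03,0.84],
    [0,0,0,0,0,-0.04,0.84],
    [0,0,0,0,0,-0.04,0.84]
  ],
  "force": 30
}}

```text
time: 32.22
tool_pos: [0.6014, 0.3217, 0.1268]
tcp_rot: [3.14, 0.0, -0.005]
wrist_force: [0.3, 1.1, 0.1]
width: 0.84
grip_force: 0.0
```

Call:
{"api": "drive_tool", "payload": {
  "rows": [
    [0,0,0,0,0,-0.03,0.7],
    [0,0,0,-0.02,0.02,-0.01,0.6],
    [0,0,0,-0.02,0.04,0,0.5],
    [0,0,0,0,0.04,0,0.5],
    [0,0,0,0,0.04,0,0.5],
    [0,0,0,0,0,0,0.5]
  ]
}}

```text
time: 32.72
tool_pos: [0.5636, 0.1791, 0.1676]
tcp_rot: [3.138, -0.005, 0.001]
wrist_force: [0.5, 0.4, -0.1]
width: 0.503
grip_force: 0.0
```

```bash
cat > m5.py <<'E'
from fit import *
s=status.read_state();print(s["time"],s["tool_pos"],s["width"])
a=np.linspace(-1.5,1.5,9)
def go(c,n,circ,z,g,h=1):
    for m in masks_of(p,n):
        if m["mask"].sum()<80: continue
        x,i=fit(p,m["mask"],circ,z,h)
        if np.hypot(*(x-g))<.04: print(c,n,round(m["score"],2),np.round(m["bbox"]),x.round(4),round(i,2))
for c in("scene","top"):
  for k in range(3):
    p=read_camera(c)
    go(c,"large_flask",[(.0125,.115)]+[(.026*np.cos(t),.047+.026*np.sin(t)) for t in a],.07,(.425,.293))
    go(c,"large_cork",[(.042,.022),(.042,.010),(.033,.03)],.015,(.425,.293))
    if k==0: go(c,"large_insert",[(.032,.04),(.032,.028)],.034,(.603,.322))
E
python3 m5.py
```

```text
32.7167 [0.56363004 0.17905076 0.16762479] 0.5029250135919533
scene large_flask 0.68 [233. 296. 265. 343.] [0.4241 0.2931] 0.96
scene large_cork 0.67 [225. 329. 270. 362.] [0.4222 0.2934] 0.9
scene large_insert 0.69 [171. 278. 205. 302.] [0.6028 0.3227] 0.95
scene large_flask 0.7 [235. 299. 264. 347.] [0.4242 0.293 ] 0.95
scene large_cork 0.6 [224. 327. 272. 364.] [0.4209 0.2955] 0.93
scene large_flask 0.94 [234. 299. 264. 346.] [0.4244 0.2919] 0.86
scene large_cork 0.68 [224. 327. 271. 363.] [0.4219 0.2942] 0.93
top large_insert 0.7 [158. 196. 190. 220.] [0.6002 0.3282] 0.48
```

Call:
{"api": "drive_tool", "payload": {
  "rows": [
    [0,0,0,-0.023,-0.0185,0,0.5],
    [0,0,0,-0.023,-0.0185,0,0.5],
    [0,0,0,-0.023,-0.0185,0,0.5],
    [0,0,0,-0.023,-0.0185,0,0.5],
    [0,0,0,-0.023,-0.0185,0,0.5],
    [0,0,0,-0.023,-0.0185,0,0.5],
    [0,0,0,0,0,0,0.5],
    [0,0,0,0,0,0,0.5]
  ]
}}

```text
time: 34.38
tool_pos: [0.4251, 0.2967, 0.1668]
tcp_rot: [-3.142, -0.005, -0.001]
wrist_force: [0.7, -0.2, -0.3]
width: 0.503
grip_force: 0.0
```

Call:
{"api": "drive_tool", "payload": {
  "rows": [
    [0,0,0,0,0,0.02,0.5],
    [0,0,0,0,0,0.02,0.5],
    [0,0,0,0,0,0,0.5],
    [0,0,0,0,0,0,0.5]
  ]
}}

```text
time: 34.72
tool_pos: [0.4257, 0.2947, 0.1256]
tcp_rot: [3.14, -0.001, -0.004]
wrist_force: [0.3, -0.4, 0.5]
width: 0.496
grip_force: 0.0
```

Call:
{"api": "drive_tool", "payload": {
  "rows": [
    [0,0,0,0,0.0005,0.015,0.5],
    [0,0,0,0,0,0.015,0.5],
    [0,0,0,0,0,0.015,0.5],
    [0,0,0,0,0,0.015,0.5],
    [0,0,0,0,0,0,0.5],
    [0,0,0,0,0,0,0.5]
  ]
}}

```text
time: 35.22
tool_pos: [0.4265, 0.2952, 0.0671]
tcp_rot: [3.141, -0.001, -0.0]
wrist_force: [-0.1, -0.0, 0.7]
width: 0.5
grip_force: 0.0
```

```bash
python3 - <<'E'
from h import *
s=status.read_state();print(s["time"],s["tool_pos"],s["wrist_force"])
p=read_camera("scene")
f=lambda p,r:cv2.resize(p["color"][r[1]:r[3],r[0]:r[2],::-1],(600,600),interpolation=cv2.INTER_CUBIC)
cv2.imwrite("pics/g10.png",f(p,(200,270,300,370)))
E
```

```text
35.2167 [0.42654835 0.29517413 0.06713505] [-0.08082481 -0.0286025   0.71622348]
```

View pics/g10.png

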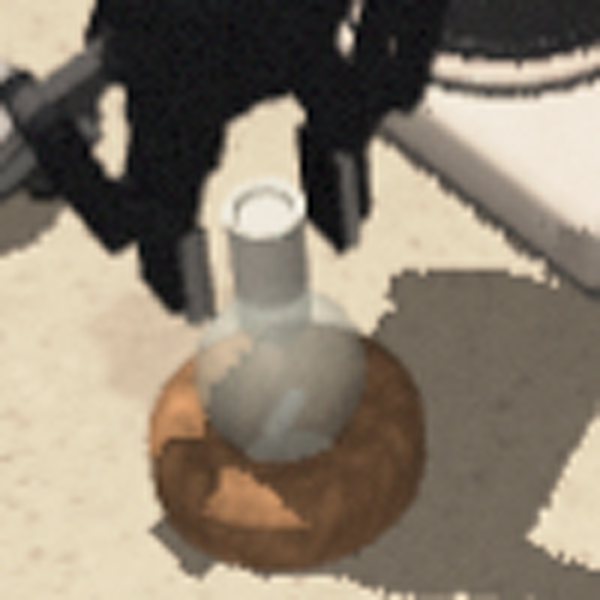

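The open pads straddle the neck ((200,270) and (340,200), rim at (263,212)). Shifting 2 mm toward the neck axis, then closing.

Call:
{"api": "drive_tool", "payload": {
  "rows": [
    [0,0,0,-0.0015,0.002,0,0.5],
    [0,0,0,0,0,0,0.45],
    [0,0,0,0,0,0,0.38],
    [0,0,0,0,0,0,0.3],
    [0,0,0,0,0,0,0.2],
    [0,0,0,0,0,0,0.2],
    [0,0,0,0,0,0,0.2],
    [0,0,0,0,0,0,0.2]
  ],
  "force": 30
}}

```text
time: 35.93
tool_pos: [0.425, 0.2936, 0.0672]
tcp_rot: [-3.141, -0.0, -0.001]
wrist_force: [0.5, -2.1, 4.9]
width: 0.248
grip_force: 29.3
```

The neck is held (21 mm opening reading). I lift it well clear and carry it over the bowl.

Call:
{"api": "drive_tool", "payload": {
  "rows": [
    [0,0,0,0,0,-0.005,0.2],
    [0,0,0,0,0,-0.015,0.2],
    [0,0,0,0,0,-0.025,0.2],
    [0,0,0,0,0,-0.025,0.2],
    [0,0,0,0,0,-0.015,0.2],
    [0,0,0,0,0,-0.005,0.2],
    [0,0,0,0,0,0,0.2]
  ]
}}

```text
time: 36.52
tool_pos: [0.4253, 0.2942, 0.1581]
tcp_rot: [-3.14, -0.0, -0.004]
wrist_force: [-1.0, 0.8, -0.6]
width: 0.244
grip_force: 29.4
```

Call:
{"api": "drive_tool", "payload": {
  "rows": [
    [0,0,0,0.01,0.014,0,0.2],
    [0,0,0,0.0165,0.0232,0,0.2],
    [0,0,0,0.0165,0.0232,0,0.2],
    [0,0,0,0.0165,0.0232,0,0.2],
    [0,0,0,0.0165,0.0232,0,0.2],
    [0,0,0,0.0165,0.0232,0,0.2],
    [0,0,0,0.0165,0.0232,0,0.2],
    [0,0,0,0.008,0.0104,0,0.2]
  ]
}}

```text
time: 37.18
tool_pos: [0.5418, 0.1271, 0.1544]
tcp_rot: [3.14, -0.003, -0.004]
wrist_force: [0.1, 0.3, -0.6]
width: 0.246
grip_force: 29.5
```

Call:
{"api": "drive_tool", "payload": {
  "rows": [
    [0,0,0,0,0,0,0.2],
    [0,0,0,0,0,0.015,0.2],
    [0,0,0,0,0,0,0.2],
    [0,0,0,0,0,0,0.2]
  ]
}}

```text
time: 37.52
tool_pos: [0.5393, 0.1304, 0.1397]
tcp_rot: [3.141, 0.001, -0.007]
wrist_force: [-0.8, 0.6, -0.5]
width: 0.247
grip_force: 29.5
```

```bash
cat > m6.py <<'E'
from fit import *
s=status.read_state();d=s["tool_pos"][2]-.0672+.047;print(s["time"],s["tool_pos"],s["width"],d)
a=np.linspace(-1.5,1.5,9)
for k in range(3):
    p=read_camera("scene")
    for m in masks_of(p,"large_flask"):
        b=m["mask"].copy();cut=int(proj(p,[[.542,.13,d+.01]])[0,1]);b[:cut]=0
        ys,xs=np.nonzero(b)
        if len(xs)<40: continue
        print(round(m["score"],2),np.round(m["bbox"]),"lower bulb",xs.min(),xs.max(),ys.max(),"bbox of model",[np.round(f(poly(p,s["tool_pos"][0],s["tool_pos"][1],[(.026*np.cos(t),d+.026*np.sin(t)) for t in a]).reshape(-1,2)/S,0),1) for f in(np.min,np.max)])
E
python3 m6.py
```

```text
37.5167 [0.5392663  0.1303887  0.13965422] 0.24737627589740158 0.1194542191888178
0.69 [272. 202. 301. 250.] lower bulb 272 297 249 bbox of model [array([271.7, 223.7]), array([297.8, 249.5])]
0.91 [274. 202. 299. 248.] lower bulb 271 296 247 bbox of model [array([271.7, 223.7]), array([297.8, 249.5])]
0.79 [271. 204. 299. 247.] lower bulb 272 296 247 bbox of model [array([271.7, 223.7]), array([297.8, 249.5])]
```

Call:
{"api": "drive_tool", "payload": {
  "rows": [
    [0,0,0,0,0,0.01,0.2],
    [0,0,0,0,0,0.008,0.2],
    [0,0,0,0,0,0,0.2],
    [0,0,0,0,0,0,0.2]
  ]
}}

```text
time: 38.15
tool_pos: [0.5404, 0.1296, 0.1222]
tcp_rot: [3.141, 0.0, -0.004]
wrist_force: [0.8, 0.2, -0.7]
width: 0.246
grip_force: 29.5
```

Call:
{"api": "drive_tool", "payload": {
  "rows": [
    [0,0,0,0.0018,-0.0004,0.005,0.2],
    [0,0,0,0,0,0.004,0.2],
    [0,0,0,0,0,0,0.2],
    [0,0,0,0,0,0,0.2]
  ]
}}

```text
time: 38.48
tool_pos: [0.5431, 0.1302, 0.1142]
tcp_rot: [3.141, 0.0, -0.001]
wrist_force: [0.5, 1.0, -1.0]
width: 0.247
grip_force: 29.5
```

Call:
{"api": "drive_tool", "payload": {
  "rows": [
    [0,0,0,0,0,0.002,0.2],
    [0,0,0,0,0,0.002,0.2],
    [0,0,0,0,0,0,0.2]
  ]
}}

```text
time: 38.73
tool_pos: [0.5431, 0.1302, 0.1103]
tcp_rot: [3.142, 0.0, -0.001]
wrist_force: [-0.0, -0.3, -0.1]
width: 0.239
grip_force: 29.5
```

Call:
{"api": "drive_tool", "payload": {
  "rows": [
    [0,0,0,0,0,0.002,0.2],
    [0,0,0,0,0,0.001,0.2],
    [0,0,0,0,0,0,0.2]
  ]
}}

```text
time: 38.98
tool_pos: [0.5431, 0.1302, 0.1073]
tcp_rot: [3.141, 0.0, -0.001]
wrist_force: [-0.4, 0.1, -0.9]
width: 0.242
grip_force: 29.5
```

Call:
{"api": "drive_tool", "payload": {
  "rows": [
    [0,0,0,0,0,0.001,0.2],
    [0,0,0,0,0,0,0.2],
    [0,0,0,0,0,0,0.2]
  ]
}}

```text
time: 39.23
tool_pos: [0.5433, 0.1303, 0.1066]
tcp_rot: [-3.142, -0.0, 0.0]
wrist_force: [-0.7, 0.2, -0.3]
width: 0.247
grip_force: 29.5
```

Call:
{"api": "drive_tool", "payload": {
  "rows": [
    [0,0,0,-0.0005,0,0.001,0.2],
    [0,0,0,0,0,0,0.2],
    [0,0,0,0,0,0,0.2]
  ]
}}

```text
time: 39.48
tool_pos: [0.5429, 0.1303, 0.1058]
tcp_rot: [3.142, 0.0, 0.0]
wrist_force: [-0.6, -0.3, 0.4]
width: 0.251
grip_force: 29.6
```

Call:
{"api": "drive_tool", "payload": {
  "rows": [
    [0,0,0,0,0,0.001,0.2],
    [0,0,0,0,0,0,0.2],
    [0,0,0,0,0,0,0.2]
  ]
}}

```text
time: 39.73
tool_pos: [0.5432, 0.1303, 0.1055]
tcp_rot: [-3.142, -0.0, -0.001]
wrist_force: [-2.8, -0.8, 5.6]
width: 0.243
grip_force: 30.2
```

Call:
{"api": "drive_tool", "payload": {
  "rows": [
    [0,0,0,0,0,0.001,0.2],
    [0,0,0,0,0,0,0.2],
    [0,0,0,0,0,0,0.2]
  ]
}}

```text
time: 39.98
tool_pos: [0.5435, 0.1303, 0.1054]
tcp_rot: [-3.141, -0.0, -0.002]
wrist_force: [-3.7, -0.4, 10.3]
width: 0.245
grip_force: 30.6
```

Call:
{"api": "drive_tool", "payload": {
  "rows": [
    [0,0,0,-0.0012,0,-0.002,0.2],
    [0,0,0,0,0,0,0.2],
    [0,0,0,0,0,0.0015,0.2],
    [0,0,0,0,0,0,0.2],
    [0,0,0,0,0,0,0.2]
  ]
}}

```text
time: 40.4
tool_pos: [0.5418, 0.1301, 0.1043]
tcp_rot: [3.141, 0.0, 0.0]
wrist_force: [0.1, -1.7, 4.9]
width: 0.245
grip_force: 30.1
```

Now z = 0.1043 is the expected seat (0.1042), with no side force in x. I release.

Call:
{"api": "drive_tool", "payload": {
  "rows": [
    [0,0,0,0,0,0,0.27],
    [0,0,0,0,0,0,0.3],
    [0,0,0,0,0,0,0.38],
    [0,0,0,0,0,0,0.5],
    [0,0,0,0,0,0,0.5],
    [0,0,0,0,0,-0.015,0.5],
    [0,0,0,0,0,-0.03,0.5],
    [0,0,0,0,0,-0.04,0.5]
  ]
}}

```text
time: 41.07
tool_pos: [0.5385, 0.1297, 0.1859]
tcp_rot: [3.14, 0.0, -0.013]
wrist_force: [0.0, -1.0, -0.4]
width: 0.499
grip_force: 0.0
```

Call:
{"api": "drive_tool", "payload": {
  "rows": [
    [0,0,0,0,0,-0.02,0.5],
    [0,0,0,-0.01,0.03,0,0.5],
    [0,0,0,-0.01,0.03,0,0.5],
    [0,0,0,-0.01,0.04,0,0.5],
    [0,0,0,-0.01,0.04,0,0.5],
    [0,0,0,0,0.04,0,0.5],
    [0,0,0,0,0.04,0,0.5],
    [0,0,0,0,0,0,0.5]
  ]
}}

```text
time: 41.73
tool_pos: [0.5014, -0.096, 0.2094]
tcp_rot: [3.138, -0.008, 0.001]
wrist_force: [1.4, -0.4, -0.0]
width: 0.501
grip_force: 0.0
```

```bash
cat > m7.py <<'E'
from fit import *
s=status.read_state();print(s["time"],s["tool_pos"])
a=np.linspace(-1.5,1.5,9)
sph=lambda r,z:[(r*np.cos(t),z+r*np.sin(t)) for t in a]
Q=[("large_flask",[(.0125,.152),(.0255,.084),(.026,.086),(.02,.1)],.1,(.542,.13)),
("small_flask",[(.0095,.081),(.015,.034),(.012,.027)],.05,(.46,-.1)),
("small_insert",[(.025,.04),(.025,.028)],.034,(.5914,-.1175)),("large_insert",[(.032,.04),(.032,.028)],.034,(.603,.322))]
for c in("scene","top"):
  for k in range(2):
    p=read_camera(c)
    for n,circ,z,g in Q:
      for m in masks_of(p,n):
        if m["mask"].sum()<80: continue
        x,i=fit(p,m["mask"],circ,z,1)
        if np.hypot(*(x-g))<.04: print(c,n,round(m["score"],2),np.round(m["bbox"]),x.round(4),round(i,2),"rim px",proj(p,[[*g,circ[0][1]]])[0].round())
E
python3 m7.py
```

```text
41.7333 [ 0.50135104 -0.09601543  0.20944481]
scene large_flask 0.92 [274. 220. 301. 260.] [0.5359 0.1336] 0.95 rim px [283. 222.]
scene small_flask 0.76 [387. 228. 399. 255.] [ 0.4587 -0.0976] 0.93 rim px [395. 230.]
scene small_insert 0.84 [353. 212. 371. 225.] [ 0.5906 -0.1186] 0.84 rim px [361. 214.]
scene large_flask 0.91 [273. 218. 301. 262.] [0.5344 0.1343] 0.94 rim px [283. 222.]
scene small_flask 0.52 [388. 230. 400. 253.] [ 0.4582 -0.0982] 0.93 rim px [395. 230.]
scene small_insert 0.7 [354. 210. 373. 225.] [ 0.5902 -0.1172] 0.93 rim px [361. 214.]
scene large_insert 0.95 [170. 277. 206. 303.] [0.6035 0.3226] 0.97 rim px [187. 287.]
top large_flask 0.82 [257. 216. 281. 250.] [0.5412 0.129 ] 0.96 rim px [264. 225.]
top large_insert 0.57 [160. 192. 194. 227.] [0.605  0.3235] 0.97 rim px [176. 209.]
top large_flask 0.87 [260. 214. 286. 245.] [0.5423 0.1287] 0.92 rim px [264. 225.]
top large_insert 0.91 [158. 195. 194. 229.] [0.604  0.3231] 0.96 rim px [176. 209.]
```

```bash
python3 - <<'E'
from fit import *
a=np.linspace(-1.5,1.5,15)
for c in("scene","top"):
  p=read_camera(c);m=masks_of(p,"large_flask")[0]["mask"]
  A=np.zeros((480*S,640*S),np.uint8)
  x,y=.542,.13
  for C in ([(.026*np.cos(t),.084+.026*np.sin(t)) for t in a],[(.011,.1),(.011,.15)],[(.0125,.148),(.0125,.152)]): cv2.fillPoly(A,[poly(p,x,y,C)],1)
  A=A[S//2::S,S//2::S]>0
  for r in np.nonzero(m.any(1)|A.any(1))[0][::4]:
    f=lambda M:(np.nonzero(M[r])[0][[0,-1]].tolist() if M[r].any() else None)
    print(c,r,f(m),f(A))
E
```

```text
scene 219 None [280, 286]
scene 223 [279, 288] [277, 289]
scene 227 [279, 288] [278, 288]
scene 231 [280, 288] [278, 289]
scene 235 [280, 288] [278, 289]
scene 239 [279, 290] [277, 292]
scene 243 [274, 294] [273, 295]
scene 247 [272, 295] [272, 296]
scene 251 [272, 295] [272, 296]
scene 255 [274, 294] [273, 295]
scene 259 None [277, 292]
top 218 [261, 267] [263, 267]
top 222 [257, 276] [258, 276]
top 226 [256, 280] [257, 280]
top 230 [255, 282] [255, 281]
top 234 [255, 282] [255, 282]
top 238 [256, 281] [256, 281]
top 242 [259, 278] [258, 278]
top 246 [266, 270] [264, 273]
```

The mask matches the model row by row: the large flask is upright in the bowl at the right height. I hand in.

```bash
python3 -c "
from workcell import workorder,status
print(status.read_state()['joint_vel'].round(3));print(workorder.finish_job())"
```

```text
[ 0.002  0.001 -0.001 -0.001  0.001 -0.001]
the job is handed in; nothing more can be done
None
```

Job handed in at about 42 s of the 125 s: camera checks showed the small flask on its cork ring, both inserts home on their stands and the large flask upright in the block's bowl; no verdict came back.

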